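# Dock, test and unload the amplifier modules

## Robot

A 6-joint arm with a two-finger parallel gripper is mounted at the origin on the work surface. World frame = base frame: x ahead of the robot, y to its left, z up, the work surface at z = 0. Lengths are in m, angles in rad, forces in N, time in s.
With the tool pointing down it reaches from about 0.225 to 0.875 m from the base axis. Payload 3.4 kg.
Tool frame: the origin (TCP) lies between the finger pads; the fingertips stand 11 mm ahead of it and the grasp point (between the pads) lies 8 mm behind it (tips_ahead is the distance from the TCP to the fingertips, in m); z points along the fingers, x is the direction in which the jaws open and shut, and the axes are right-handed (so a half turn about z gives the same grasp; the last joint's range is limited). The gripper opens to 85 mm and grips with 20 to 120 N. Pads are 22 mm wide; open, the fingers measure 114 mm over their backs; the gripper's body (76 mm by 85 mm) begins 54 mm behind the grasp point. The pads swing forward as they close: fully open they stand 13 mm farther back than shut.
Start: joints at [1.092, 0.276, 1.505, -0, 1.361, -0.121], TCP at [0.201, 0.539, 0.242] pointing down, gripper open.
Joint ranges: [-2.89, 2.89], [-0.75, 2.08], [0.22, 2.7], [-1.18, 4.32], [0.11, 2.71], [-2.7, 2.7]. Speed limits (rad/s): [2.57, 2.57, 3.14, 3.14, 3.14, 3.14].

## Interface

Orientations are given as a unit quaternion [w, x, y, z].
In Python, from rig import get_state, get_image, sign_off, masks_of, tips_ahead gives the robot as it stands.
- The arm moves only by the tool play_rows, never from a script. Its argument "series" is a list of rows, each an object of numbers: "fingers": the closure, from -1 (fully open) to 1 (shut); "dx", "dy", "dz": the shift along the world's x, y, z in mm; "turn": the turn about the world's z in rad. A call has 1 to 20 rows; each row shifts and turns the pose as measured when the row begins; what a row does not reach is not made up. A row lasts 1/12 s, in which the tool goes at most 41.7 mm and 7.16 degrees, less where a joint would pass 70% of its speed; a pose out of reach is approached as far as the arm can. A call with a gripper value outside its range is refused whole. The fingers move at their own pace and stop on an object; "squeeze" is the grip in N (left out, the last holds). Time passes only in rows, so rows that do not move let the fingers close. It gives the time, the measured TCP pose, the force and the opening at its end, in the units of the state.
- get_state(): the state, without advancing time (a new reading comes with each control period).
- get_image(name): name is "scene" or "top" or "wrist"; returns a dict with "pixels" (384x512x3 uint8, red, green, blue), "vfov" (degrees; the focal length in pixels is half the picture's height over the tangent of half this angle, whatever the lens; pixels are square), "cx", "cy" (the principal point, pixels), "dist" ([k1, k2, p1, p2, k3] as OpenCV has them; the pictures are not rectified), "rvec" (rotation vector, rad) and "tvec" (3), from world to camera coordinates, as OpenCV has them; the wrist camera has in their place "hand_eye" (4x4, takes a point from camera to tool coordinates, whose origin is the TCP and whose axes are the tool frame's). Camera axes: x right, y down, z forward; pixel columns grow to the right and rows downward; lengths in m; the calibration is good to about 2 mm. A picture is of the moment at which its call begins: read the wrist's pose just before it. There is no depth.
- sign_off(): hands the job in, once; it reports no verdict.
Trained networks look in a picture, given as the dict that the camera call returned (one of the last four; its "shot" number tells which), for a name from the list of things; names that differ only in an ending like _2 or _b are one class to them, and where a whole thing is asked for, a point or a joint stands for the part that bears it (a point fixed in the world has none). Each returns a list of dicts, best first, with "p" (0 to 1); they miss things now and then, are a little off and sometimes report something else, mostly with a low value. They report only what shows in the picture. A call takes as long as a camera call. They do not tell look-alikes from the thing itself.
- masks_of(picture, label): "region" (384x512 bool, what is visible of it) and "xy" ([column, row] in pixels, amid what is visible of it).
The state is a dict: "clock": time; "qpos": joint angles; "qd": joint speeds; "effort": joint torques, N m; "position": TCP position; "ee_rot": TCP orientation; "contact_force": force on the tool from outside, world axes, zero at the start; "moment": the same for the moment, N m; "width": finger opening in m.
Only numpy, scipy, OpenCV 4.12 (cv2) and the standard library are available. Lean on these libraries where they do the work, as an engineer would, in place of code of your own. Each camera call takes 0.05 s, during which the arm holds its last target. There are 200 camera calls.

## Task

Test the amplifier modules: dock every one that is on the bench in the bay of its own colour, sliding it in from the mouth under the overhanging lips until fully home, and let go. With all docked, push the console's slide switch all the way on, press the white, the orange and the green key fully down in that order, one at a time, and push the switch all the way back off. Only then draw every module out of its bay again and leave it standing upright on the green mat; leave the bowl, carton, screwdriver and signalling key where they are.

Things in the scene. Friction and masses are not known exactly. Their poses are not given: they have to be found in the camera images.
- module_red: loose amplifier module with a red handle, 0.3 kg (may be absent). Base plate 76 (x) by 56 (y) by 12 mm thick; on it a dark finned block 70 by 26 mm, up to 50 mm high; on that the red upright handle tab 44 (x) by 12 (y) mm, from 50 to 86 mm high. Origin: centre of the base's underside, z up. Either end may lead into the bay.
- module_yellow: loose amplifier module with a yellow handle, 0.3 kg (may be absent). Base plate 76 (x) by 56 (y) by 12 mm thick; on it a dark finned block 70 by 26 mm, up to 50 mm high; on that the yellow upright handle tab 44 (x) by 12 (y) mm, from 50 to 86 mm high. Origin: centre of the base's underside, z up. Either end may lead into the bay.
- module_blue: loose amplifier module with a blue handle, 0.3 kg (may be absent). Base plate 76 (x) by 56 (y) by 12 mm thick; on it a dark finned block 70 by 26 mm, up to 50 mm high; on that the blue upright handle tab 44 (x) by 12 (y) mm, from 50 to 86 mm high. Origin: centre of the base's underside, z up. Either end may lead into the bay.
- bay_red: fixed red-striped bay for the red module; mouth to its -x. Rails from x = -30 to +38 mm, 64 mm clear between walls (10 mm thick); inward lips, underside 18, top 24 mm high, slot of 34 mm between them for block and handle. No floor: base slides on the bench under the lips till the rear block (84 wide, 34 high) stops it at x = +38; fully home = module origin on bay origin. Origin on the bench, z up.
- bay_yellow: fixed yellow-striped bay for the yellow module; mouth to its -x. Rails from x = -30 to +38 mm, 64 mm clear between walls (10 mm thick); inward lips, underside 18, top 24 mm high, slot of 34 mm between them for block and handle. No floor: base slides on the bench under the lips till the rear block (84 wide, 34 high) stops it at x = +38; fully home = module origin on bay origin. Origin on the bench, z up.
- bay_blue: fixed blue-striped bay for the blue module; mouth to its -x. Rails from x = -30 to +38 mm, 64 mm clear between walls (10 mm thick); inward lips, underside 18, top 24 mm high, slot of 34 mm between them for block and handle. No floor: base slides on the bench under the lips till the rear block (84 wide, 34 high) stops it at x = +38; fully home = module origin on bay origin. Origin on the bench, z up.
- rest_mat: thin flat green mat fixed on the bench where the modules stand at the start, 140 (x) by 600 mm (y), less than 2 mm thick (modules stand at bench height); origin at its centre, z up.
- console: fixed grey test console 170 (x) by 220 (y) by 40 mm high; origin at the centre of its underside, z up. The slide switch is on its -x half, the three round keys stand in a row along its y on the +x half, in varying order.
- switch (a joint): slide switch on the console: 0 to 0.080 m; it slides along the console's +y, 0 to 6 mm at the start; off = 0, on = all the way to 80 mm. About 1.5 N of friction; stays where it is left.
- switch_top (a point): centre of the top face of the switch's black grip, which is 28 (console x) by 20 (console y) by 40 mm tall; moves with it. Below the grip is an aluminium track, 40 mm (x) wide, 130 mm (y) long, whose top is 40.5 mm below this point.
- key_white (a joint): white key: 0 when up, 0.006 m when fully down; fully down takes 5 N, springs back when let go.
- key_white_top (a point): centre of the top face of the white key, 28 mm in diameter, which stands 10 mm above a black 44 mm wide round housing; the keys are pressed straight down and stand 60 mm apart.
- key_orange (a joint): orange key: 0 when up, 0.006 m when fully down; fully down takes 5 N, springs back when let go.
- key_orange_top (a point): centre of the top face of the orange key, 28 mm in diameter, which stands 10 mm above a black 44 mm wide round housing; the keys are pressed straight down and stand 60 mm apart.
- key_green (a joint): green key: 0 when up, 0.006 m when fully down; fully down takes 5 N, springs back when let go.
- key_green_top (a point): centre of the top face of the green key, 28 mm in diameter, which stands 10 mm above a black 44 mm wide round housing; the keys are pressed straight down and stand 60 mm apart.
- bowl: bystander, to be left alone: steel bowl, 100 mm wide, 50 mm high; loose; origin at the centre of its underside
- carton: bystander, to be left alone: cardboard carton 100 by 130 by 90 mm; loose; origin at the centre of its underside
- screwdriver: bystander, to be left alone: red-handled screwdriver, 200 mm; loose; origin at the centre of its underside
- keyer: bystander, to be left alone: small black and brass signalling key, 90 by 60 by 41 mm; loose; origin at the centre of its underside
Things that resemble listed ones, but are neither listed nor needed, are in the scene too. What is shaped like the bay_red but pink is not meant. Leave any pink look-alike of the module_blue alone.

How it is judged:
By the outcome, as a careful person would: the job done as asked, in the order asked, and still so for the second after the job is handed in, with the robot touching nothing.
Of module_red, module_yellow, module_blue only 2 to 3 are there at a start; the rules pass over those that are not, and their reading is None.
At some moment in a run one of module_red, module_yellow, module_blue may be knocked a few centimetres aside while the robot is not near it.
It also fails if it takes over 210 s, if anything falls off the work surface, if the arm or the gripper's body presses on something with over 40 N, if the wrist force passes 120 N, or if a joint passes its speed limit or range.

## Working session

There is one attempt and no reset: what is moved stays moved. The work goes in short steps, Python scripts to look and compute and a tool call to move; the robot and the scene stay as the last step left them, time stands still between calls to the robot, and variables do not carry over. Pictures are saved under pics/ and viewed, about 12 in all and at most 16, crops included, and the job is handed in when it is done.

Besides the shell and the picture viewer there is one more tool, called by a JSON object that holds its "name" and its "arguments", one argument or row to a line. play_rows: Moves the arm, as the interface text tells. Its arguments: {"type":"object","properties":{"series":{"type":"array"},"squeeze":{"type":"number"}},"required":["series"]}

```bash
mkdir -p pics; ls; cat > h.py <<'E'
import numpy as np, cv2
from rig import *
from scipy.spatial.transform import Rotation as R
def cam(im):
    H=im["pixels"].shape[0]; f=H/2/np.tan(np.radians(im["vfov"])/2)
    return np.array([[f,0,im["cx"]],[0,f,im["cy"]],[0,0,1.]]),np.array(im["dist"],float)
def pose(im,st=None):
    if "rvec" in im:
        Rm=cv2.Rodrigues(np.array(im["rvec"],float))[0]; return Rm,np.array(im["tvec"],float).ravel()
    T=np.eye(4); q=st["ee_rot"]; T[:3,:3]=R.from_quat([q[1],q[2],q[3],q[0]]).as_matrix(); T[:3,3]=st["position"]
    W=np.linalg.inv(T@np.array(im["hand_eye"])); return W[:3,:3],W[:3,3]
def ray(im,px,z,st=None):
    K,d=cam(im); Rm,t=pose(im,st)
    u=cv2.undistortPoints(np.array(px,float).reshape(-1,1,2),K,d).reshape(-1,2)
    D=np.c_[u,np.ones(len(u))]@Rm; C=-Rm.T@t
    return C+D*((z-C[2])/D[:,2])[:,None]
def proj(im,P,st=None):
    K,d=cam(im); Rm,t=pose(im,st)
    return cv2.projectPoints(np.array(P,float).reshape(-1,1,3),cv2.Rodrigues(Rm)[0],t,K,d)[0].reshape(-1,2)
def save(im,n,s=1,crop=None):
    p=im["pixels"][:,:,::-1]
    if crop: p=p[crop[1]:crop[3],crop[0]:crop[2]]
    cv2.imwrite("pics/"+n,cv2.resize(p,None,fx=s,fy=s,interpolation=cv2.INTER_CUBIC))
E
python3 - <<'E'
from h import *
s=get_state(); print(s)
Z=dict(module_red=.05,module_yellow=.05,module_blue=.05,bay_red=.02,bay_yellow=.02,bay_blue=.02,rest_mat=0,console=.04,switch_top=.08,key_white_top=.06,key_orange_top=.06,key_green_top=.06,bowl=.03,carton=.09,screwdriver=.01,keyer=.02)
for n in ("top","scene"):
    im=get_image(n); save(im,n+"0.png",1.56); print(n,{k:v for k,v in im.items() if k!="pixels"})
    for k in Z:
        for m in masks_of(im,k)[:4]:
            if m["p"]>.2: print(k,round(m["p"],2),np.round(m["xy"]),np.round(ray(im,m["xy"],Z[k])[0],3))
E
```

```text
pics
{'clock': 0.0, 'qpos': array([ 1.09200519e+00,  2.76605396e-01,  1.50618915e+00,  9.47860379e-06,
        1.36066914e+00, -1.20993022e-01]), 'qd': array([ 0.00103974, -0.00065836,  0.00177353, -0.00218944,  0.00189635,
       -0.00056126]), 'effort': array([ 1.22781425e-03, -4.16754377e+01, -2.45802426e+01,  1.54091924e-05,
        1.13175731e-02, -1.86800241e-05]), 'position': array([0.20112717, 0.53811734, 0.24141143]), 'ee_rot': array([ 4.32466208e-04,  8.21648747e-01,  5.69993388e-01, -8.29570504e-04]), 'contact_force': array([-0.09639702, -0.03194808, -0.57274048]), 'moment': array([-0.0375719 , -0.03441485, -0.04695499]), 'width': 0.08554165663182615}
top {'vfov': 55.2265150134872, 'cx': 254.46071672017007, 'cy': 186.87145697901676, 'dist': array([-0.01388392,  0.        ,  0.        ,  0.        ,  0.        ]), 'rvec': array([ 2.161215  , -2.13587268,  0.16566834]), 'tvec': array([0.00824296, 0.54282533, 1.08578131]), 'shot': 1}
module_blue 0.96 [162. 273.] [0.282 0.282 0.05 ]
bay_red 0.86 [185.  98.] [0.832 0.243 0.02 ]
bay_red 0.78 [173. 148.] [0.666 0.275 0.02 ]
bay_y
[... 1323 characters left out ...]
8. 215.] [0.657 0.134 0.02 ]
bay_blue 0.74 [224. 264.] [ 0.637 -0.213  0.02 ]
rest_mat 0.97 [239. 197.] [0.429 0.016 0.   ]
rest_mat 0.23 [198. 289.] [ 0.646 -0.342  0.   ]
console 0.62 [207. 280.] [ 0.654 -0.301  0.04 ]
key_white_top 0.46 [200. 293.] [ 0.686 -0.347  0.06 ]
key_green_top 0.7 [354. 158.] [0.618 0.487 0.06 ]
key_green_top 0.54 [224. 265.] [ 0.655 -0.224  0.06 ]
bowl 0.91 [286. 264.] [ 0.782 -0.043  0.03 ]
bowl 0.34 [326. 196.] [0.666 0.277 0.03 ]
bowl 0.31 [188. 270.] [ 0.576 -0.332  0.03 ]
carton 0.8 [356. 157.] [0.632 0.475 0.09 ]
screwdriver 0.54 [303. 129.] [0.323 0.471 0.01 ]
screwdriver 0.26 [188. 267.] [ 0.557 -0.322  0.01 ]
keyer 0.85 [134. 246.] [ 0.361 -0.438  0.02 ]
```

View pics/top0.png

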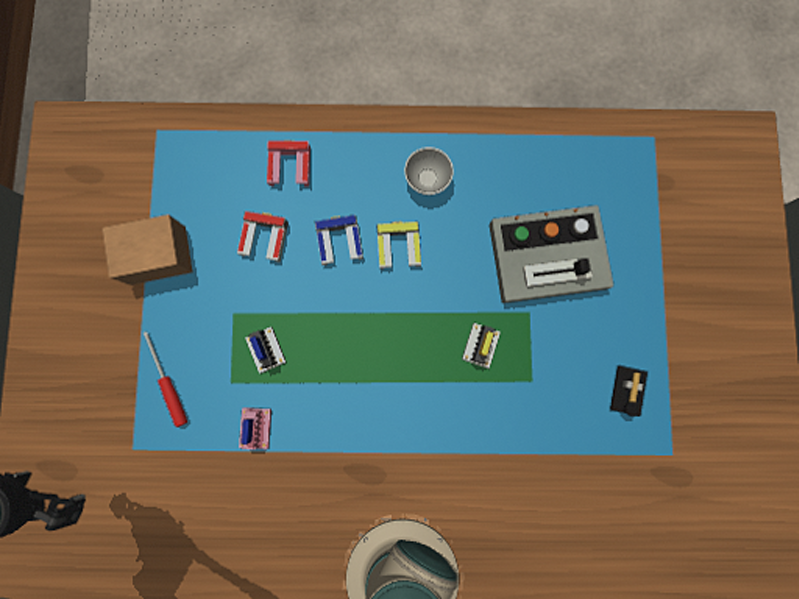

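View pics/scene0.png

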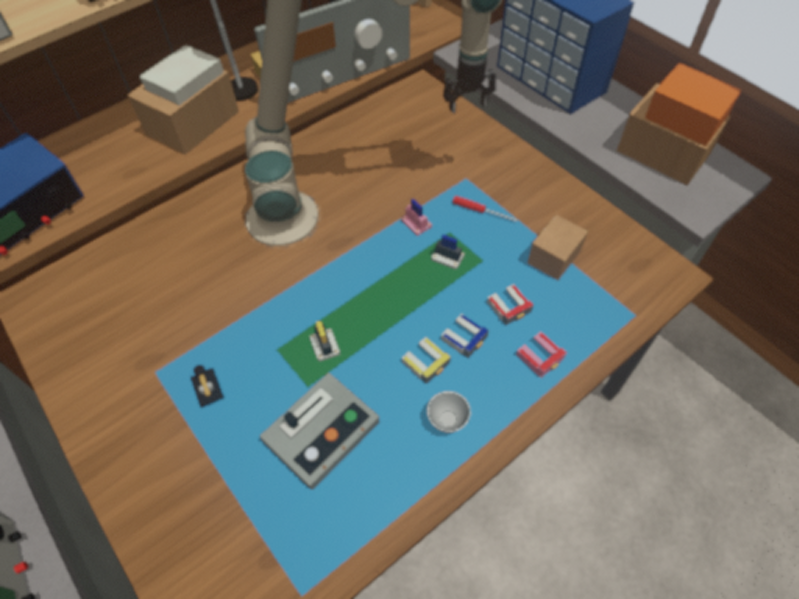

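The top picture shows only blue (170,224) and yellow (308,221) modules on the mat, so red is absent. The pink-based look-alike with a blue handle is at (163,274). The bays are yellow (256,157), blue (217,154) and red (168,152), and pink is at (185,105). The console's switch is at the right end, off. Next I look from close by with the wrist camera.

{"name": "play_rows", "arguments": {
  "series": [
    {"fingers": -1, "dx": 18, "dy": -27, "dz": 8, "turn": 0.04},
    {"dx": 18, "dy": -27, "dz": 8, "turn": 0.04},
    {"dx": 18, "dy": -27, "dz": 8, "turn": 0.04},
    {"dx": 18, "dy": -27, "dz": 8, "turn": 0.04},
    {"dx": 18, "dy": -27, "dz": 8, "turn": 0.04},
    {"dx": 18, "dy": -27, "dz": 8, "turn": 0.04},
    {"dx": 18, "dy": -27, "dz": 8, "turn": 0.04},
    {"dx": 18, "dy": -27, "dz": 8, "turn": 0.04},
    {"dx": 18, "dy": -27, "dz": 8, "turn": 0.04},
    {"dx": 18, "dy": -27, "dz": 8, "turn": 0.04},
    {"dx": 18, "dy": -27, "dz": 8, "turn": 0.04},
    {"dx": 18, "dy": -27, "dz": 8, "turn": 0.04},
    {"dx": 18, "dy": -27, "dz": 8, "turn": 0.04},
    {"dx": 18, "dy": -27, "dz": 8, "turn": 0.04},
    {"dx": 0, "dy": 0},
    {"dx": 0}
  ]
}}

```text
invalid input at $.series[1]: expected keys fingers, dx, dy, dz, turn
```

```bash
python3 - <<'E'
from h import *
s=get_state(); print(s["position"],s["ee_rot"],s["clock"])
im=get_image("wrist"); save(im,"w1.png",1.56); print({k:v for k,v in im.items() if k!="pixels"})
for k in ("module_blue","bay_blue","bay_yellow","module_yellow"):
  for m in masks_of(im,k)[:3]:
    if m["p"]>.2: print(k,round(m["p"],2),np.round(m["xy"]),np.round(ray(im,m["xy"],.03,s)[0],3))
E
```

```text
[0.20140386 0.53860825 0.24232286] [-3.99063872e-06  8.21645194e-01  5.69999275e-01  4.60896665e-05] 1.7
{'vfov': 58.684575843831205, 'cx': 252.8515035214707, 'cy': 188.92773508263127, 'dist': array([-0.04253221,  0.        ,  0.        ,  0.        ,  0.        ]), 'hand_eye': array([[ 9.99999663e-01, -6.82324525e-04, -4.57529175e-04,
        -6.75319203e-04],
       [ 7.90278911e-04,  9.51103845e-01,  3.08870282e-01,
        -7.87380968e-02],
       [ 2.24407989e-04, -3.08870540e-01,  9.51104063e-01,
        -1.31630041e-01],
       [ 0.00000000e+00,  0.00000000e+00,  0.00000000e+00,
         1.00000000e+00]]), 'shot': 3}
module_blue 0.85 [ 75. 275.] [0.258 0.294 0.03 ]
```

View pics/w1.png

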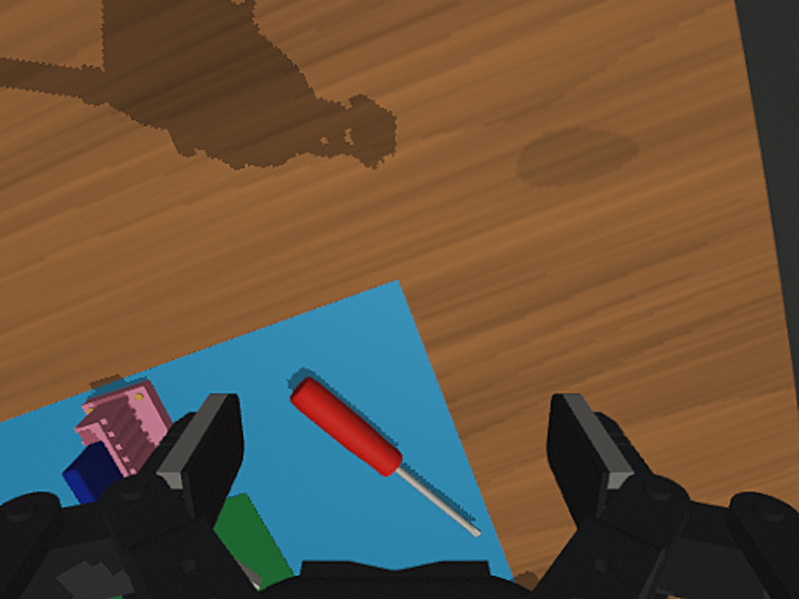

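{"name": "play_rows", "arguments": {
  "series": [
    {"fingers": -1, "dx": 18, "dy": -27, "dz": 8, "turn": 0.04},
    {"fingers": -1, "dx": 18, "dy": -27, "dz": 8, "turn": 0.04},
    {"fingers": -1, "dx": 18, "dy": -27, "dz": 8, "turn": 0.04},
    {"fingers": -1, "dx": 18, "dy": -27, "dz": 8, "turn": 0.04},
    {"fingers": -1, "dx": 18, "dy": -27, "dz": 8, "turn": 0.04},
    {"fingers": -1, "dx": 18, "dy": -27, "dz": 8, "turn": 0.04},
    {"fingers": -1, "dx": 18, "dy": -27, "dz": 8, "turn": 0.04},
    {"fingers": -1, "dx": 18, "dy": -27, "dz": 8, "turn": 0.04},
    {"fingers": -1, "dx": 18, "dy": -27, "dz": 8, "turn": 0.04},
    {"fingers": -1, "dx": 18, "dy": -27, "dz": 8, "turn": 0.04},
    {"fingers": -1, "dx": 18, "dy": -27, "dz": 8, "turn": 0.04},
    {"fingers": -1, "dx": 18, "dy": -27, "dz": 8, "turn": 0.04},
    {"fingers": -1, "dx": 18, "dy": -27, "dz": 8, "turn": 0.04},
    {"fingers": -1, "dx": 18, "dy": -27, "dz": 8, "turn": 0.04},
    {"fingers": -1, "dx": 0, "dy": 0, "dz": 0, "turn": 0}
  ]
}}

```text
clock: 3.2
position: [0.4602, 0.1428, 0.3594]
ee_rot: [0.003, 0.618, 0.786, 0.001]
contact_force: [-0.0, 0.8, 0.6]
width: 0.0852
```

```bash
python3 - <<'E'
from h import *
s=get_state(); print(s["position"],s["ee_rot"],s["clock"])
im=get_image("wrist"); save(im,"w2.png",1.56)
for k in ("module_blue","bay_blue","bay_yellow","module_yellow"):
  for m in masks_of(im,k)[:3]:
    if m["p"]>.2: print(k,round(m["p"],2),np.round(m["xy"]),np.round(ray(im,m["xy"],.03,s)[0],3))
E
```

```text
[0.46024095 0.14278543 0.35940302] [0.00313273 0.6180842  0.78610524 0.00081213] 3.2
module_blue 0.91 [351. 140.] [0.431 0.271 0.03 ]
module_blue 0.59 [400.  23.] [0.277 0.285 0.03 ]
bay_blue 0.57 [218. 261.] [0.656 0.133 0.03 ]
bay_yellow 0.65 [141. 240.] [0.649 0.013 0.03 ]
```

View pics/w2.png

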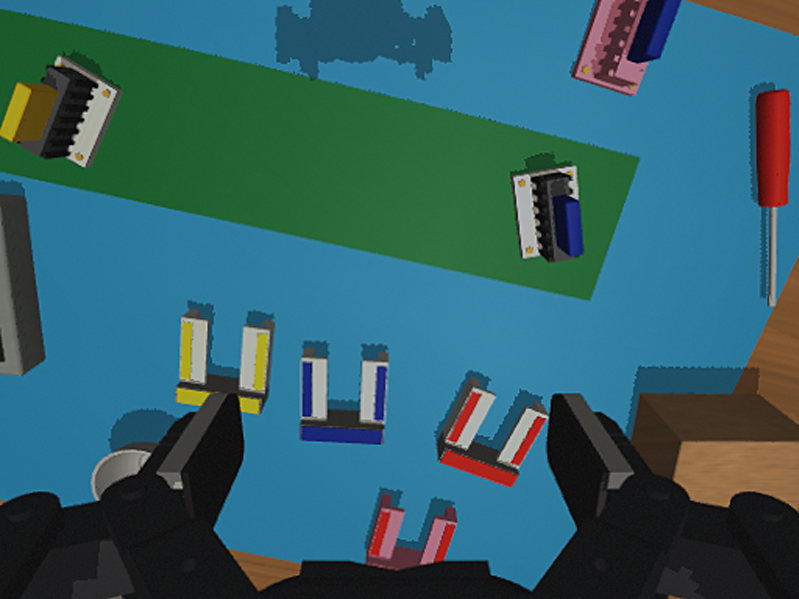

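```bash
cat > fit.py <<'E'
from h import *
from scipy.optimize import minimize
from itertools import product
MOD=[(-38,38,-28,28,0,12),(-35,35,-13,13,12,50),(-22,22,-6,6,50,86)]
def bay(t=14):
    return [(-30,38,32,42,0,24),(-30,38,-42,-32,0,24),(-30,38,17,32,18,24),(-30,38,-32,-17,18,24),(38,38+t,-42,42,0,34)]
def sil(im,boxes,p,st):
    S=4; M=np.zeros((384*S,512*S),np.uint8); c,s_=np.cos(p[2]),np.sin(p[2])
    for b in boxes:
        P=np.array(list(product(b[0:2],b[2:4],b[4:6])),float)/1000
        W=np.c_[p[0]+c*P[:,0]-s_*P[:,1],p[1]+s_*P[:,0]+c*P[:,1],P[:,2]]
        h=cv2.convexHull((proj(im,W,st)*S).astype(np.float32)).reshape(-1,2)
        cv2.fillConvexPoly(M,np.round(h).astype(np.int32),1)
    return cv2.resize(M.astype(np.float32),(512,384),interpolation=cv2.INTER_AREA)
def fit(im,label,xy0,kind,st=None,yaws=(-.4,-.2,0,.2,.4),verb=True):
    best=None
    boxes=MOD if kind=="m" else bay()
    ms=[m for m in masks_of(im,label) if np.linalg.norm(ray(im,m["xy"],.03,st)[0,:2]-xy0)<.07]
    if not ms: print(label,"none"); return
    g=ms[0]["region"].astype(float)
    f=lambda p:1-np.minimum(a:=sil(im,boxes,p,st),g).sum()/np.maximum(a,g).sum()
    for y in yaws:
        r=minimize(f,[*xy0,y],method="Nelder-Mead",options=dict(initial_simplex=[[xy0[0]+a,xy0[1]+b,y+c] for a,b,c in((0,0,0),(.02,0,0),(0,.02,0),(0,0,.15))],xatol=3e-4,fatol=1e-4,maxfev=90))
        if best is None or r.fun<best.fun: best=r
    print(label,"IoU %.3f"%(1-best.fun),"xy",np.round(best.x[:2]*1000,1),"yaw %.3f"%best.x[2])
    return best.x
def overlay(im,items,st):
    p=im["pixels"].copy()
    for k,x in items:
        for c in cv2.findContours((sil(im,MOD if k=="m" else bay(),x,st)>.5).astype(np.uint8),0,1)[0]: cv2.drawContours(p,[c],-1,(255,0,255),1)
    return dict(pixels=p)
E
python3 - <<'E'
from fit import *
s=get_state(); im=get_image("wrist")
it=[]
for k,l,xy in (("m","module_blue",(.431,.271)),("b","bay_blue",(.656,.133)),("b","bay_yellow",(.649,.013)),("m","module_yellow",(.44,-.12))):
    x=fit(im,l,xy,k,s)
    if x is not None: it.append((k,x))
save(overlay(im,it,s),"w3.png",1.56)
t=get_image("top")
for k,l,xy in (("m","module_blue",(.431,.271)),("b","bay_blue",(.656,.133)),("b","bay_yellow",(.649,.013)),("m","module_yellow",(.44,-.12))): fit(t,l,xy,k)
E
```

```text
module_blue IoU 0.941 xy [428.5 276.1] yaw 0.420
bay_blue IoU 0.914 xy [639.7 132.2] yaw 0.175
bay_yellow IoU 0.834 xy [628.9  12.2] yaw 0.093
module_yellow IoU 0.975 xy [ 441.8 -153.5] yaw -0.330
module_blue IoU 0.854 xy [426.  274.5] yaw 0.413
bay_blue IoU 0.838 xy [639.9 131.2] yaw 0.187
bay_yellow IoU 0.861 xy [631.7  11.1] yaw 0.082
module_yellow IoU 0.897 xy [ 441.5 -154.4] yaw -0.312
```

View pics/w3.png

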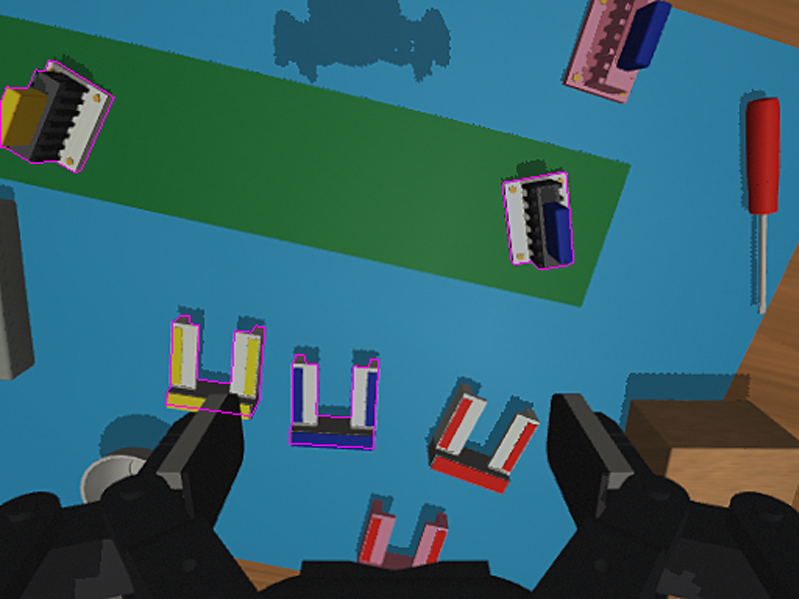

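{"name": "play_rows", "arguments": {
  "series": [
    {"fingers": -1, "dx": -5, "dy": 22, "dz": -30, "turn": 0.03},
    {"fingers": -1, "dx": -5, "dy": 22, "dz": -30, "turn": 0.03},
    {"fingers": -1, "dx": -5, "dy": 22, "dz": -30, "turn": 0.03},
    {"fingers": -1, "dx": -5, "dy": 22, "dz": -30, "turn": 0.03},
    {"fingers": -1, "dx": -5, "dy": 22, "dz": -30, "turn": 0.03},
    {"fingers": -1, "dx": -5, "dy": 22, "dz": -30, "turn": 0.03},
    {"fingers": -1, "dx": 0, "dy": 0, "dz": 0, "turn": 0},
    {"fingers": -1, "dx": 0, "dy": 0, "dz": 0, "turn": 0}
  ]
}}

```text
clock: 4.62
position: [0.4268, 0.2833, 0.174]
ee_rot: [0.004, 0.541, 0.841, 0.005]
contact_force: [0.3, -0.7, 0.6]
width: 0.0848
```

```bash
cat > chk.py <<'E'
import sys
from fit import *
def st():
    s=get_state(); q=s["ee_rot"]; m=R.from_quat([q[1],q[2],q[3],q[0]]).as_matrix()
    print("t %.2f"%s["clock"],"pos",np.round(s["position"]*1000,1),"jaw-90: %.3f"%((np.arctan2(m[1,0],m[0,0])-np.pi/2+np.pi/2)%np.pi-np.pi/2),"w",round(s["width"],4),"F",np.round(s["contact_force"],1)); return s
E
python3 - <<'E'
from chk import *
s=st(); im=get_image("wrist")
fit(im,"module_blue",(.428,.275),"m",s)
E
```

```text
t 4.62 pos [426.8 283.3 174. ] jaw-90: 0.427 w 0.0848 F [ 0.3 -0.7  0.6]
module_blue IoU 0.974 xy [427.7 275.5] yaw 0.419
```

{"name": "play_rows", "arguments": {
  "series": [
    {"fingers": -1, "dx": 0, "dy": -4, "dz": -25, "turn": 0},
    {"fingers": -1, "dx": 0, "dy": -4, "dz": -25, "turn": 0},
    {"fingers": -1, "dx": 0, "dy": 0, "dz": -25, "turn": 0},
    {"fingers": -1, "dx": 0, "dy": 0, "dz": -15, "turn": 0},
    {"fingers": -1, "dx": 0, "dy": 0, "dz": -10, "turn": 0},
    {"fingers": -1, "dx": 0, "dy": 0, "dz": 0, "turn": 0}
  ]
}}

```text
clock: 5.22
position: [0.4394, 0.2727, 0.0841]
ee_rot: [0.013, 0.545, 0.838, 0.016]
contact_force: [-0.1, -0.9, -0.5]
width: 0.0854
```

{"name": "play_rows", "arguments": {
  "series": [
    {"fingers": -1, "dx": 0, "dy": 0, "dz": 0, "turn": 0},
    {"fingers": -1, "dx": 0, "dy": 0, "dz": 0, "turn": 0}
  ]
}}

```text
clock: 5.38
position: [0.4422, 0.272, 0.0869]
ee_rot: [0.015, 0.546, 0.837, 0.018]
contact_force: [0.9, -0.2, 0.2]
width: 0.0856
```

```bash
python3 - <<'E'
from chk import *
s=st(); print(s["qpos"],s["qd"])
q=s["ee_rot"]; print(R.from_quat([q[1],q[2],q[3],q[0]]).as_matrix().round(3))
E
```

```text
t 5.38 pos [442.2 272.   86.9] jaw-90: 0.415 w 0.0856 F [ 0.9 -0.2  0.2]
[ 0.42117646  0.31154721  1.88698324 -0.00700481  0.8966011  -1.56008565] [-0.01577657 -0.02059687 -0.0278605  -0.00257607  0.0085971  -0.00159186]
[[-0.403  0.914  0.045]
 [ 0.915  0.403  0.014]
 [-0.005  0.046 -0.999]]
```

{"name": "play_rows", "arguments": {
  "series": [
    {"fingers": -1, "dx": 0, "dy": 0, "dz": 0, "turn": 0},
    {"fingers": -1, "dx": 0, "dy": 0, "dz": 0, "turn": 0},
    {"fingers": -1, "dx": 0, "dy": 0, "dz": 0, "turn": 0}
  ]
}}

```text
clock: 5.63
position: [0.4454, 0.2725, 0.0909]
ee_rot: [0.017, 0.547, 0.837, 0.021]
contact_force: [0.1, -0.1, 0.2]
width: 0.0852
```

{"name": "play_rows", "arguments": {
  "series": [
    {"fingers": -1, "dx": 0, "dy": 0, "dz": 0, "turn": 0},
    {"fingers": -1, "dx": 0, "dy": 0, "dz": 0, "turn": 0},
    {"fingers": -1, "dx": 0, "dy": 0, "dz": 0, "turn": 0},
    {"fingers": -1, "dx": 0, "dy": 0, "dz": 0, "turn": 0},
    {"fingers": -1, "dx": 0, "dy": 0, "dz": 0, "turn": 0},
    {"fingers": -1, "dx": 0, "dy": 0, "dz": 0, "turn": 0}
  ]
}}

```text
clock: 6.13
position: [0.4459, 0.2731, 0.0924]
ee_rot: [0.018, 0.546, 0.837, 0.023]
contact_force: [-0.1, 0.7, -0.3]
width: 0.0853
```

```bash
python3 - <<'E'
from chk import *
s=st(); print(s["qpos"],s["qd"]); get_image("wrist"); s=st(); print(s["qpos"],s["qd"],s["ee_rot"]);
E
```

```text
t 6.13 pos [445.9 273.1  92.4] jaw-90: 0.414 w 0.0853 F [-0.1  0.7 -0.3]
[ 0.42032816  0.30494921  1.88042887 -0.00726108  0.89887569 -1.56018754] [1.79940534e-03 9.43696628e-04 2.61805584e-03 5.39613235e-05
 9.42118867e-05 1.43202791e-03]
t 6.18 pos [445.9 273.1  92.3] jaw-90: 0.414 w 0.0854 F [ 0.1 -0.1  0.2]
[ 0.42033075  0.30502011  1.88049281 -0.00723632  0.89890417 -1.56021082] [-0.00119285 -0.00098362  0.00135992 -0.00035952  0.00060538  0.00114191] [0.01786059 0.546421   0.83701773 0.02250351]
```

{"name": "play_rows", "arguments": {
  "series": [
    {"fingers": -1, "dx": -4, "dy": 0, "dz": 15, "turn": 0},
    {"fingers": -1, "dx": -4, "dy": 0, "dz": 15, "turn": 0},
    {"fingers": -1, "dx": -4, "dy": 0, "dz": 15, "turn": 0},
    {"fingers": -1, "dx": -4, "dy": 0, "dz": 15, "turn": 0},
    {"fingers": -1, "dx": 0, "dy": 0, "dz": 0, "turn": 0},
    {"fingers": -1, "dx": 0, "dy": 0, "dz": 0, "turn": 0},
    {"fingers": -1, "dx": 0, "dy": 0, "dz": 0, "turn": 0},
    {"fingers": -1, "dx": 0, "dy": 0, "dz": 0, "turn": 0},
    {"fingers": -1, "dx": 0, "dy": 0, "dz": 0, "turn": 0}
  ]
}}

```text
clock: 6.93
position: [0.4275, 0.2721, 0.1506]
ee_rot: [0.016, 0.546, 0.837, 0.019]
contact_force: [0.6, -0.4, 0.1]
width: 0.0852
```

{"name": "play_rows", "arguments": {
  "series": [
    {"fingers": -1, "dx": 0, "dy": 0, "dz": -8, "turn": 0},
    {"fingers": -1, "dx": 0, "dy": 0, "dz": -8, "turn": 0},
    {"fingers": -1, "dx": 0, "dy": 0, "dz": -8, "turn": 0},
    {"fingers": -1, "dx": 0, "dy": 0, "dz": -8, "turn": 0},
    {"fingers": -1, "dx": 0, "dy": 0, "dz": -8, "turn": 0},
    {"fingers": -1, "dx": 0, "dy": 0, "dz": 0, "turn": 0},
    {"fingers": -1, "dx": 0, "dy": 0, "dz": 0, "turn": 0},
    {"fingers": -1, "dx": 0, "dy": 0, "dz": 0, "turn": 0},
    {"fingers": -1, "dx": 0, "dy": 0, "dz": 0, "turn": 0},
    {"fingers": -1, "dx": 0, "dy": 0, "dz": 0, "turn": 0}
  ]
}}

```text
clock: 7.77
position: [0.4257, 0.2709, 0.1021]
ee_rot: [0.014, 0.547, 0.837, 0.016]
contact_force: [0.3, -0.0, -0.3]
width: 0.0851
```

{"name": "play_rows", "arguments": {
  "series": [
    {"fingers": -1, "dx": 0, "dy": 1, "dz": -7, "turn": 0},
    {"fingers": -1, "dx": 1, "dy": 1, "dz": -7, "turn": 0},
    {"fingers": -1, "dx": 1, "dy": 1, "dz": -7, "turn": 0},
    {"fingers": -1, "dx": 0, "dy": 1, "dz": -6, "turn": 0},
    {"fingers": -1, "dx": 0, "dy": 0, "dz": 0, "turn": 0},
    {"fingers": -1, "dx": 0, "dy": 0, "dz": 0, "turn": 0},
    {"fingers": -1, "dx": 0, "dy": 0, "dz": 0, "turn": 0},
    {"fingers": -1, "dx": 0, "dy": 0, "dz": 0, "turn": 0}
  ]
}}

```text
clock: 8.43
position: [0.4284, 0.2757, 0.0727]
ee_rot: [0.014, 0.547, 0.837, 0.017]
contact_force: [-0.8, -0.7, 0.3]
width: 0.0855
```

{"name": "play_rows", "arguments": {
  "squeeze": 40,
  "series": [
    {"fingers": -1, "dx": 0, "dy": 0, "dz": -3, "turn": 0},
    {"fingers": -1, "dx": 0, "dy": 0, "dz": -2, "turn": 0},
    {"fingers": 1, "dx": 0, "dy": 0, "dz": 0, "turn": 0},
    {"fingers": 1, "dx": 0, "dy": 0, "dz": 0, "turn": 0},
    {"fingers": 1, "dx": 0, "dy": 0, "dz": 0, "turn": 0},
    {"fingers": 1, "dx": 0, "dy": 0, "dz": 0, "turn": 0},
    {"fingers": 1, "dx": 0, "dy": 0, "dz": 0, "turn": 0},
    {"fingers": 1, "dx": 0, "dy": 0, "dz": 0, "turn": 0},
    {"fingers": 1, "dx": 0, "dy": 0, "dz": 0, "turn": 0},
    {"fingers": 1, "dx": 0, "dy": 0, "dz": 0, "turn": 0},
    {"fingers": 1, "dx": 0, "dy": 0, "dz": 0, "turn": 0},
    {"fingers": 1, "dx": 0, "dy": 0, "dz": 0, "turn": 0}
  ]
}}

```text
clock: 9.43
position: [0.4288, 0.2759, 0.0679]
ee_rot: [0.015, 0.547, 0.837, 0.017]
contact_force: [1.2, 0.5, 0.5]
width: 0.0115
```

{"name": "play_rows", "arguments": {
  "series": [
    {"fingers": 1, "dx": 0, "dy": 0, "dz": 7, "turn": 0},
    {"fingers": 1, "dx": 0, "dy": 0, "dz": 7, "turn": 0},
    {"fingers": 1, "dx": 9, "dy": -11.5, "dz": 5, "turn": -0.018},
    {"fingers": 1, "dx": 9, "dy": -11.5, "dz": 0, "turn": -0.018},
    {"fingers": 1, "dx": 9, "dy": -11.5, "dz": 0, "turn": -0.018},
    {"fingers": 1, "dx": 9, "dy": -11.5, "dz": 0, "turn": -0.018},
    {"fingers": 1, "dx": 9, "dy": -11.5, "dz": 0, "turn": -0.018},
    {"fingers": 1, "dx": 9, "dy": -11.5, "dz": 0, "turn": -0.018},
    {"fingers": 1, "dx": 9, "dy": -11.5, "dz": 0, "turn": -0.018},
    {"fingers": 1, "dx": 9, "dy": -11.5, "dz": 0, "turn": -0.018},
    {"fingers": 1, "dx": 9, "dy": -11.5, "dz": 0, "turn": -0.018},
    {"fingers": 1, "dx": 9, "dy": -11.5, "dz": 0, "turn": -0.018},
    {"fingers": 1, "dx": 9, "dy": -11.5, "dz": 0, "turn": -0.018},
    {"fingers": 1, "dx": 9, "dy": -11.5, "dz": 0, "turn": -0.018},
    {"fingers": 1, "dx": 9, "dy": -11.5, "dz": 0, "turn": -0.018},
    {"fingers": 1, "dx": 0, "dy": 0, "dz": 0, "turn": 0},
    {"fingers": 1, "dx": 0, "dy": 0, "dz": 0, "turn": 0},
    {"fingers": 1, "dx": 0, "dy": 0, "dz": 0, "turn": 0},
    {"fingers": 1, "dx": 0, "dy": 0, "dz": 0, "turn": 0}
  ]
}}

```text
clock: 11.02
position: [0.5483, 0.118, 0.0941]
ee_rot: [0.015, 0.645, 0.764, 0.015]
contact_force: [0.5, 0.2, -2.5]
width: 0.0109
```

```bash
python3 - <<'E'
from chk import *
s=st(); im=get_image("wrist"); x=fit(im,"bay_blue",(.64,.131),"b",s)
p=s["position"]*1000; save(overlay(im,[("b",x)],s),"w4.png",1.56)
t=get_image("top"); fit(t,"module_blue",(.55,.11),"m"); fit(t,"bay_blue",(.64,.131),"b"); fit(t,"bay_yellow",(.631,.011),"b")
q=s["ee_rot"]; print(R.from_quat([q[1],q[2],q[3],q[0]]).as_matrix().round(3)[:,2])
E
```

```text
t 11.02 pos [548.3 118.   94.1] jaw-90: 0.169 w 0.0109 F [ 0.5  0.2 -2.5]
bay_blue IoU 0.146 xy [637.5 132.3] yaw 0.191
module_blue IoU 0.221 xy [541.4 120.9] yaw -0.277
bay_blue none
bay_yellow IoU 0.853 xy [629.9  10.7] yaw 0.088
[ 0.042  0.002 -0.999]
```

View pics/w4.png

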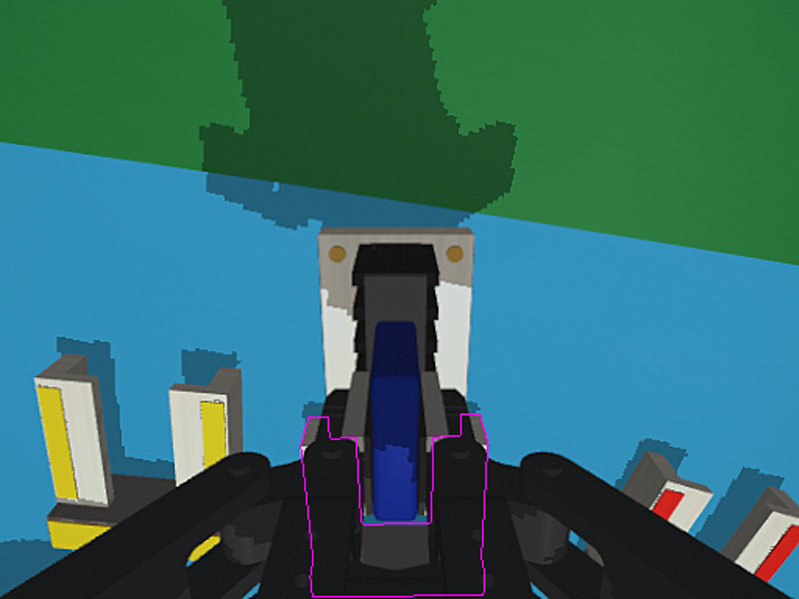

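{"name": "play_rows", "arguments": {
  "series": [
    {"fingers": 1, "dx": 0, "dy": -1.5, "dz": -5, "turn": 0.006},
    {"fingers": 1, "dx": 0, "dy": -1.5, "dz": -5, "turn": 0.006},
    {"fingers": 1, "dx": 0, "dy": 0, "dz": -5, "turn": 0},
    {"fingers": 1, "dx": 0, "dy": 0, "dz": -4, "turn": 0},
    {"fingers": 1, "dx": 0, "dy": 0, "dz": -2, "turn": 0},
    {"fingers": 1, "dx": 0, "dy": 0, "dz": 0, "turn": 0},
    {"fingers": 1, "dx": 0, "dy": 0, "dz": 0, "turn": 0},
    {"fingers": 1, "dx": 0, "dy": 0, "dz": 0, "turn": 0},
    {"fingers": 1, "dx": 0, "dy": 0, "dz": 0, "turn": 0}
  ]
}}

```text
clock: 12.07
position: [0.5475, 0.1152, 0.07]
ee_rot: [0.015, 0.639, 0.769, 0.014]
contact_force: [-0.7, 0.2, -2.3]
width: 0.0111
```

```bash
python3 -c "
from chk import *
st()"
```

```text
t 12.07 pos [547.5 115.2  70. ] jaw-90: 0.183 w 0.0111 F [-0.7  0.2 -2.3]
```

{"name": "play_rows", "arguments": {
  "series": [
    {"fingers": 1, "dx": 7, "dy": 1.3, "dz": 0, "turn": 0},
    {"fingers": 1, "dx": 7, "dy": 1.3, "dz": 0, "turn": 0},
    {"fingers": 1, "dx": 7, "dy": 1.3, "dz": 0, "turn": 0},
    {"fingers": 1, "dx": 7, "dy": 1.3, "dz": 0, "turn": 0},
    {"fingers": 1, "dx": 7, "dy": 1.3, "dz": 0, "turn": 0},
    {"fingers": 1, "dx": 7, "dy": 1.3, "dz": 0, "turn": 0},
    {"fingers": 1, "dx": 0, "dy": 0, "dz": 0, "turn": 0},
    {"fingers": 1, "dx": 0, "dy": 0, "dz": 0, "turn": 0},
    {"fingers": 1, "dx": 0, "dy": 0, "dz": 0, "turn": 0}
  ]
}}

```text
clock: 12.82
position: [0.597, 0.1243, 0.0708]
ee_rot: [0.016, 0.639, 0.769, 0.016]
contact_force: [-0.6, -0.5, -3.0]
width: 0.011
```

```bash
python3 -c "
from chk import *
st(); im=get_image('wrist'); save(im,'w5.png',1.56)"
```

```text
t 12.82 pos [597.  124.3  70.8] jaw-90: 0.184 w 0.011 F [-0.6 -0.5 -3. ]
```

View pics/w5.png

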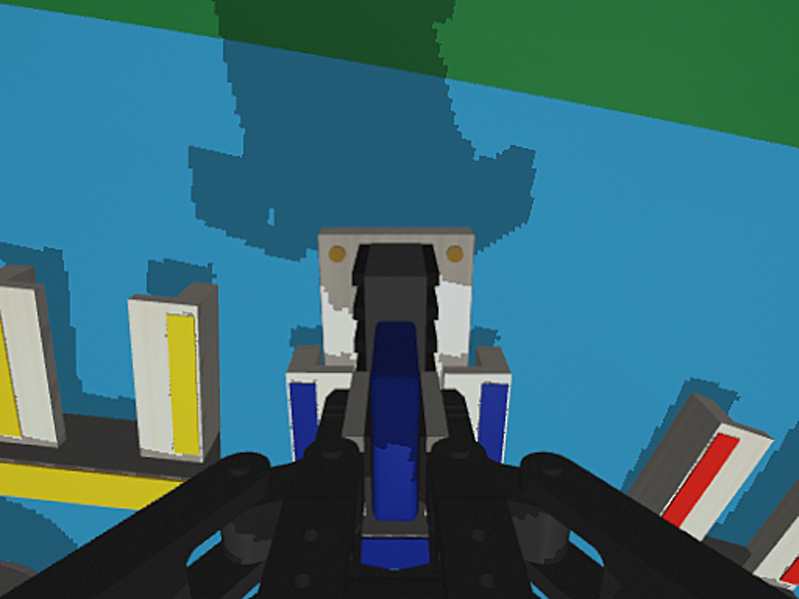

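The wrist view shows the module entering the blue bay centred: rails span columns 287–510 and the module is centred at 396.

{"name": "play_rows", "arguments": {
  "series": [
    {"fingers": 1, "dx": 6, "dy": 1.1, "dz": -0.5, "turn": 0},
    {"fingers": 1, "dx": 6, "dy": 1.1, "dz": -0.5, "turn": 0},
    {"fingers": 1, "dx": 6, "dy": 1.1, "dz": -0.5, "turn": 0},
    {"fingers": 1, "dx": 6, "dy": 1.1, "dz": 0, "turn": 0},
    {"fingers": 1, "dx": 3, "dy": 0.5, "dz": 0, "turn": 0},
    {"fingers": 1, "dx": 3, "dy": 0.5, "dz": 0, "turn": 0},
    {"fingers": 1, "dx": 3, "dy": 0.5, "dz": 0, "turn": 0},
    {"fingers": 1, "dx": 0, "dy": 0, "dz": 0, "turn": 0}
  ]
}}

```text
clock: 13.53
position: [0.6324, 0.1307, 0.0688]
ee_rot: [0.016, 0.639, 0.769, 0.015]
contact_force: [-0.5, 0.4, -2.4]
width: 0.0114
```

{"name": "play_rows", "arguments": {
  "series": [
    {"fingers": 1, "dx": 2, "dy": 0.4, "dz": 0, "turn": 0},
    {"fingers": 1, "dx": 2, "dy": 0.4, "dz": 0, "turn": 0},
    {"fingers": 1, "dx": 2, "dy": 0.4, "dz": 0, "turn": 0}
  ]
}}

```text
clock: 13.78
position: [0.638, 0.1319, 0.0686]
ee_rot: [0.015, 0.639, 0.769, 0.015]
contact_force: [-0.3, -0.1, -3.3]
width: 0.0112
```

{"name": "play_rows", "arguments": {
  "series": [
    {"fingers": 1, "dx": 2, "dy": 0.4, "dz": 0, "turn": 0},
    {"fingers": 1, "dx": 2, "dy": 0.4, "dz": -0.5, "turn": 0},
    {"fingers": 1, "dx": 2, "dy": 0.4, "dz": 0, "turn": 0}
  ]
}}

```text
clock: 14.03
position: [0.6397, 0.1323, 0.0685]
ee_rot: [0.012, 0.639, 0.769, 0.011]
contact_force: [-4.7, -1.9, 0.9]
width: 0.0111
```

{"name": "play_rows", "arguments": {
  "series": [
    {"fingers": 1, "dx": 2, "dy": 0.4, "dz": 0, "turn": 0},
    {"fingers": 1, "dx": 2, "dy": 0.4, "dz": 0, "turn": 0}
  ]
}}

```text
clock: 14.2
position: [0.6402, 0.1324, 0.0688]
ee_rot: [0.009, 0.639, 0.769, 0.008]
contact_force: [-5.6, -1.3, 2.4]
width: 0.0112
```

{"name": "play_rows", "arguments": {
  "series": [
    {"fingers": 1, "dx": 1, "dy": 0.2, "dz": -2, "turn": 0},
    {"fingers": 1, "dx": 1, "dy": 0.2, "dz": -1, "turn": 0},
    {"fingers": 1, "dx": 1, "dy": 0.2, "dz": -1, "turn": 0}
  ]
}}

```text
clock: 14.45
position: [0.6404, 0.1325, 0.0689]
ee_rot: [0.008, 0.64, 0.769, 0.006]
contact_force: [-5.2, -0.7, 5.3]
width: 0.0113
```

{"name": "play_rows", "arguments": {
  "series": [
    {"fingers": -1, "dx": 0, "dy": 0, "dz": 0, "turn": 0},
    {"fingers": -1, "dx": 0, "dy": 0, "dz": 0, "turn": 0},
    {"fingers": -1, "dx": 0, "dy": 0, "dz": 0, "turn": 0},
    {"fingers": -1, "dx": 0, "dy": 0, "dz": 0, "turn": 0},
    {"fingers": -1, "dx": 0, "dy": 0, "dz": 0, "turn": 0},
    {"fingers": -1, "dx": 0, "dy": 0, "dz": 0, "turn": 0},
    {"fingers": -1, "dx": 0, "dy": 0, "dz": 10, "turn": 0},
    {"fingers": -1, "dx": 0, "dy": 0, "dz": 10, "turn": 0},
    {"fingers": -1, "dx": 0, "dy": 0, "dz": 10, "turn": 0},
    {"fingers": -1, "dx": 0, "dy": 0, "dz": 10, "turn": 0},
    {"fingers": -1, "dx": -10, "dy": 0, "dz": 10, "turn": 0},
    {"fingers": -1, "dx": -10, "dy": 0, "dz": 10, "turn": 0},
    {"fingers": -1, "dx": -10, "dy": 0, "dz": 10, "turn": 0},
    {"fingers": -1, "dx": 0, "dy": 0, "dz": 10, "turn": 0},
    {"fingers": -1, "dx": 0, "dy": 0, "dz": 0, "turn": 0},
    {"fingers": -1, "dx": 0, "dy": 0, "dz": 0, "turn": 0},
    {"fingers": -1, "dx": 0, "dy": 0, "dz": 0, "turn": 0}
  ]
}}

```text
clock: 15.87
position: [0.6128, 0.1336, 0.163]
ee_rot: [0.014, 0.639, 0.769, 0.013]
contact_force: [-0.0, -0.1, 0.2]
width: 0.0852
```

```bash
python3 - <<'E'
from chk import *
s=st(); im=get_image("wrist"); x=fit(im,"module_blue",(.64,.131),"m",s,(.1,.2)); y=fit(im,"bay_yellow",(.631,.011),"b",s,(.0,.1))
save(im,"w6.png",1.56)
q=s["ee_rot"]; print(R.from_quat([q[1],q[2],q[3],q[0]]).as_matrix().round(3)[:,2])
E
```

```text
t 15.87 pos [612.8 133.6 163. ] jaw-90: 0.183 w 0.0852 F [-0.  -0.1  0.2]
module_blue IoU 0.697 xy [637.5 131. ] yaw 0.173
bay_yellow IoU 0.944 xy [629.9  12.1] yaw 0.079
[ 0.038  0.001 -0.999]
```

View pics/w6.png

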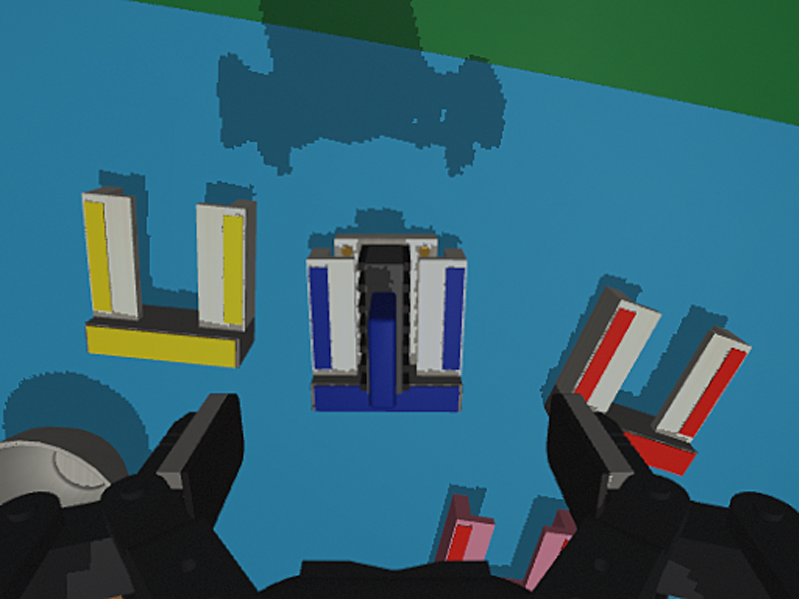

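```bash
cat > home.py <<'E'
from chk import *
def home(col,xy0,yaw0):
    s=st(); im=get_image("wrist")
    g=np.zeros((384,512))
    for l in ("bay_","module_"):
        for m in masks_of(im,l+col):
            if np.linalg.norm(ray(im,m["xy"],.03,s)[0,:2]-xy0)<.07: g=np.maximum(g,m["region"]); break
    def f(p):
        a=np.maximum(sil(im,bay(),p[:3],s),sil(im,MOD,[p[0]-p[3]*np.cos(p[2]),p[1]-p[3]*np.sin(p[2]),p[2]],s))
        return 1-np.minimum(a,g).sum()/np.maximum(a,g).sum()
    r=minimize(f,[*xy0,yaw0,.004],method="Nelder-Mead",options=dict(initial_simplex=np.array([[0,0,0,0],[.006,0,0,0],[0,.006,0,0],[0,0,.05,0],[0,0,0,.01]])+[*xy0,yaw0,.0],xatol=2e-4,fatol=1e-4,maxfev=250))
    print(col,"IoU %.3f"%(1-r.fun),"bay",np.round(r.x[:2]*1000,1),"yaw %.3f"%r.x[2],"short of home mm %.1f"%(r.x[3]*1000))
    o=im["pixels"].copy()
    return im,s,r.x,g
E
python3 - <<'E'
from home import *
im,s,x,g=home("blue",(.638,.131),.18)
# predicted back base edge, top at z=.012, for offsets
for d in (0,.003,.006):
    c,q=np.cos(x[2]),np.sin(x[2]); P=[[x[0]+c*a-q*b,x[1]+q*a+c*b,z] for a,b,z in((-.038-d,.0,.012),(-.03,.04,.024),(-.03,-.04,.024))]
    print(d,proj(im,P,s).round(1).tolist())
p=im["pixels"].astype(int); print([(r,p[r,232:236].mean(0).round().tolist()) for r in range(148,162)])
E
```

```text
t 16.02 pos [612.6 133.6 161.9] jaw-90: 0.183 w 0.085 F [-0.4  0.2  0.1]
blue IoU 0.974 bay [641.3 132.4] yaw 0.183 short of home mm 3.4
0 [[247.4, 158.0], [296.2, 171.3], [198.2, 171.2]]
0.003 [[247.4, 154.5], [296.2, 171.3], [198.2, 171.2]]
0.006 [[247.4, 151.0], [296.2, 171.3], [198.2, 171.2]]
[(148, [29.0, 82.0, 105.0]), (149, [26.0, 81.0, 106.0]), (150, [43.0, 79.0, 97.0]), (151, [70.0, 76.0, 76.0]), (152, [78.0, 74.0, 68.0]), (153, [87.0, 84.0, 78.0]), (154, [115.0, 111.0, 104.0]), (155, [128.0, 124.0, 116.0]), (156, [132.0, 128.0, 120.0]), (157, [97.0, 94.0, 88.0]), (158, [23.0, 22.0, 22.0]), (159, [8.0, 8.0, 8.0]), (160, [12.0, 12.0, 12.0]), (161, [15.0, 14.0, 16.0])]
```

```bash
python3 - <<'E'
from home import *
s=st(); im=get_image("wrist"); p=im["pixels"].astype(int)
for c in (216,284): print([(r,p[r,c-2:c+3].mean((0,1)).round().astype(int).tolist()) for r in range(154,174)])
x=[.6413,.1324,.183]
for d in (0,-.003,-.006):
    c,q=np.cos(x[2]),np.sin(x[2]); P=[[x[0]+c*a-q*b,x[1]+q*a+c*b,z] for a,b,z in((-.038+d,.0,.012),(-.038+d,0,0),(-.03+d,.03,.024),(-.03+d,-.03,.024),(.038+d,.02,.034),(.052+d,.02,.034))]
    print(d,proj(im,P,s).round(1).tolist())
k=cv2.resize(p[140:290,180:320].astype(np.uint8)[:,:,::-1],None,fx=4,fy=4,interpolation=cv2.INTER_NEAREST); cv2.imwrite("pics/w7.png",k)
E
```

```text
t 16.17 pos [612.6 133.5 161.6] jaw-90: 0.183 w 0.0854 F [-1.3  0.3  0. ]
[(154, 144), (155, 180), (156, 177), (157, 179), (158, 166), (159, 133), (160, 114), (161, 116), (162, 118), (163, 118), (164, 121), (165, 101), (166, 65), (167, 124), (168, 172), (169, 178), (170, 175), (171, 175), (172, 175), (173, 175)]
[(154, 72), (155, 71), (156, 71), (157, 72), (158, 71), (159, 72), (160, 74), (161, 72), (162, 71), (163, 69), (164, 68), (165, 68), (166, 65), (167, 103), (168, 164), (169, 182), (170, 178), (171, 179), (172, 171), (173, 156)]
0 [[247.4, 158.2], [247.7, 154.6], [284.0, 171.5], [210.4, 171.4], [270.8, 250.9], [270.5, 265.0]]
-0.003 [[247.4, 154.7], [247.7, 151.3], [284.1, 168.0], [210.3, 167.9], [270.9, 247.9], [270.6, 262.0]]
-0.006 [[247.4, 151.2], [247.7, 147.9], [284.2, 164.4], [210.1, 164.3], [270.9, 244.8], [270.6, 259.0]]
```

View pics/w7.png

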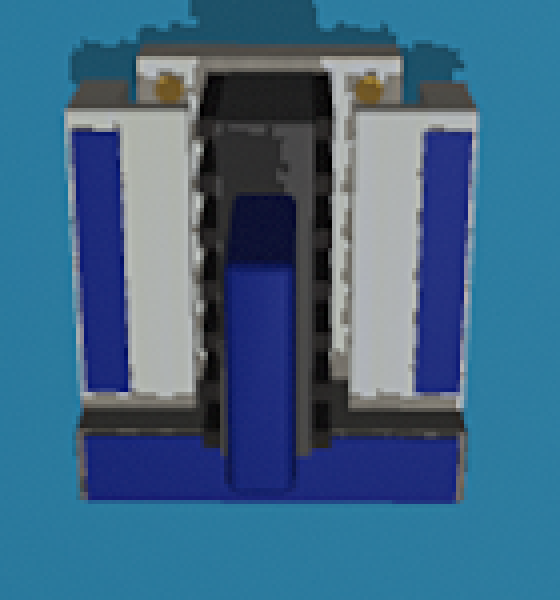

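Blue is home: both the rail front edge (row 167) and the base back edge (row ~153.7) match the same bay origin to within about 0.3 mm. The rear block is 18 mm thick. Yellow is next.

{"name": "play_rows", "arguments": {
  "series": [
    {"fingers": -1, "dx": -10.5, "dy": -18, "dz": 0, "turn": -0.031},
    {"fingers": -1, "dx": -10.5, "dy": -18, "dz": 0, "turn": -0.031},
    {"fingers": -1, "dx": -10.5, "dy": -18, "dz": 0, "turn": -0.031},
    {"fingers": -1, "dx": -10.5, "dy": -18, "dz": 0, "turn": -0.031},
    {"fingers": -1, "dx": -10.5, "dy": -18, "dz": 0, "turn": -0.031},
    {"fingers": -1, "dx": -10.5, "dy": -18, "dz": 0, "turn": -0.031},
    {"fingers": -1, "dx": -10.5, "dy": -18, "dz": 0, "turn": -0.031},
    {"fingers": -1, "dx": -10.5, "dy": -18, "dz": 0, "turn": -0.031},
    {"fingers": -1, "dx": -10.5, "dy": -18, "dz": 0, "turn": -0.031},
    {"fingers": -1, "dx": -10.5, "dy": -18, "dz": 0, "turn": -0.031},
    {"fingers": -1, "dx": -10.5, "dy": -18, "dz": 0, "turn": -0.031},
    {"fingers": -1, "dx": -10.5, "dy": -18, "dz": 0, "turn": -0.031},
    {"fingers": -1, "dx": -10.5, "dy": -18, "dz": 0, "turn": -0.031},
    {"fingers": -1, "dx": -10.5, "dy": -18, "dz": 0, "turn": -0.031},
    {"fingers": -1, "dx": -10.5, "dy": -18, "dz": 0, "turn": -0.031},
    {"fingers": -1, "dx": 0, "dy": 0, "dz": 0, "turn": 0},
    {"fingers": -1, "dx": 0, "dy": 0, "dz": 0, "turn": 0},
    {"fingers": -1, "dx": 0, "dy": 0, "dz": 0, "turn": 0},
    {"fingers": -1, "dx": 0, "dy": 0, "dz": 0, "turn": 0}
  ]
}}

```text
clock: 17.8
position: [0.4488, -0.1463, 0.1564]
ee_rot: [0.014, 0.806, 0.592, 0.007]
contact_force: [0.2, 0.5, 0.1]
width: 0.085
```

```bash
sed -i 's/def bay(t=14)/def bay(t=18)/' fit.py; python3 - <<'E'
from chk import *
s=st(); im=get_image("wrist"); fit(im,"module_yellow",(.4415,-.154),"m",s); fit(im,"bay_yellow",(.628,.012),"b",s,(0,.1))
t=get_image("top"); fit(t,"bay_yellow",(.628,.012),"b",None,(0,.1));fit(t,"module_blue",(.638,.131),"m",None,(.1,.2));
q=s["ee_rot"]; print(R.from_quat([q[1],q[2],q[3],q[0]]).as_matrix().round(3)[:,2])
E
```

```text
t 17.80 pos [ 448.8 -146.3  156.4] jaw-90: -0.303 w 0.085 F [0.2 0.5 0.1]
module_yellow IoU 0.974 xy [ 441.5 -153.8] yaw -0.304
bay_yellow IoU 0.500 xy [611.9  15.2] yaw 0.520
bay_yellow none
module_blue IoU 0.635 xy [637.9 131.4] yaw 0.183
[ 0.028 -0.013 -1.   ]
```

{"name": "play_rows", "arguments": {
  "series": [
    {"fingers": -1, "dx": -2, "dy": -2, "dz": -8, "turn": 0},
    {"fingers": -1, "dx": -2, "dy": -2, "dz": -8, "turn": 0},
    {"fingers": -1, "dx": -2, "dy": -2, "dz": -8, "turn": 0},
    {"fingers": -1, "dx": 0, "dy": 0, "dz": -8, "turn": 0},
    {"fingers": -1, "dx": 0, "dy": 0, "dz": -8, "turn": 0},
    {"fingers": -1, "dx": 0, "dy": 0, "dz": -8, "turn": 0},
    {"fingers": -1, "dx": 0, "dy": 0, "dz": -8, "turn": 0},
    {"fingers": -1, "dx": 0, "dy": 0, "dz": -8, "turn": 0},
    {"fingers": -1, "dx": 0, "dy": 0, "dz": -5, "turn": 0},
    {"fingers": -1, "dx": 0, "dy": 0, "dz": 0, "turn": 0},
    {"fingers": -1, "dx": 0, "dy": 0, "dz": 0, "turn": 0},
    {"fingers": -1, "dx": 0, "dy": 0, "dz": 0, "turn": 0}
  ]
}}

```text
clock: 19.1
position: [0.4407, -0.1518, 0.0781]
ee_rot: [0.012, 0.805, 0.593, 0.006]
contact_force: [-0.2, 0.6, -0.0]
width: 0.0856
```

{"name": "play_rows", "arguments": {
  "series": [
    {"fingers": -1, "dx": 0.5, "dy": -1, "dz": -4, "turn": 0},
    {"fingers": -1, "dx": 0, "dy": -0.5, "dz": -4, "turn": 0},
    {"fingers": -1, "dx": 0, "dy": 0, "dz": -1, "turn": 0},
    {"fingers": 1, "dx": 0, "dy": 0, "dz": 0, "turn": 0},
    {"fingers": 1, "dx": 0, "dy": 0, "dz": 0, "turn": 0},
    {"fingers": 1, "dx": 0, "dy": 0, "dz": 0, "turn": 0},
    {"fingers": 1, "dx": 0, "dy": 0, "dz": 0, "turn": 0},
    {"fingers": 1, "dx": 0, "dy": 0, "dz": 0, "turn": 0},
    {"fingers": 1, "dx": 0, "dy": 0, "dz": 0, "turn": 0},
    {"fingers": 1, "dx": 0, "dy": 0, "dz": 0, "turn": 0},
    {"fingers": 1, "dx": 0, "dy": 0, "dz": 0, "turn": 0},
    {"fingers": 1, "dx": 0, "dy": 0, "dz": 0, "turn": 0}
  ]
}}

```text
clock: 20.1
position: [0.4428, -0.1541, 0.0699]
ee_rot: [0.014, 0.805, 0.593, 0.007]
contact_force: [-0.3, -0.1, -0.6]
width: 0.0111
```

{"name": "play_rows", "arguments": {
  "series": [
    {"fingers": 1, "dx": 0, "dy": 0, "dz": 7, "turn": 0},
    {"fingers": 1, "dx": 0, "dy": 0, "dz": 7, "turn": 0},
    {"fingers": 1, "dx": 7, "dy": 11.7, "dz": 5, "turn": 0.028},
    {"fingers": 1, "dx": 7, "dy": 11.7, "dz": 0, "turn": 0.028},
    {"fingers": 1, "dx": 7, "dy": 11.7, "dz": 0, "turn": 0.028},
    {"fingers": 1, "dx": 7, "dy": 11.7, "dz": 0, "turn": 0.028},
    {"fingers": 1, "dx": 7, "dy": 11.7, "dz": 0, "turn": 0.028},
    {"fingers": 1, "dx": 7, "dy": 11.7, "dz": 0, "turn": 0.028},
    {"fingers": 1, "dx": 7, "dy": 11.7, "dz": 0, "turn": 0.028},
    {"fingers": 1, "dx": 7, "dy": 11.7, "dz": 0, "turn": 0.028},
    {"fingers": 1, "dx": 7, "dy": 11.7, "dz": 0, "turn": 0.028},
    {"fingers": 1, "dx": 7, "dy": 11.7, "dz": 0, "turn": 0.028},
    {"fingers": 1, "dx": 7, "dy": 11.7, "dz": 0, "turn": 0.028},
    {"fingers": 1, "dx": 7, "dy": 11.7, "dz": 0, "turn": 0.028},
    {"fingers": 1, "dx": 7, "dy": 11.7, "dz": 0, "turn": 0.028},
    {"fingers": 1, "dx": 0, "dy": 0, "dz": 0, "turn": 0},
    {"fingers": 1, "dx": 0, "dy": 0, "dz": 0, "turn": 0},
    {"fingers": 1, "dx": 0, "dy": 0, "dz": 0, "turn": 0},
    {"fingers": 1, "dx": 0, "dy": 0, "dz": 0, "turn": 0}
  ]
}}

```text
clock: 21.68
position: [0.5336, 0.0058, 0.0965]
ee_rot: [0.011, 0.679, 0.734, 0.008]
contact_force: [-0.5, 0.9, -2.1]
width: 0.0112
```

```bash
python3 -c "
from chk import *
st()"
```

```text
t 21.68 pos [533.6   5.8  96.5] jaw-90: 0.079 w 0.0112 F [-0.5  0.9 -2.1]
```

{"name": "play_rows", "arguments": {
  "series": [
    {"fingers": 1, "dx": 0, "dy": -1, "dz": -5, "turn": 0.002},
    {"fingers": 1, "dx": 0, "dy": -0.5, "dz": -5, "turn": 0.002},
    {"fingers": 1, "dx": 0, "dy": 0, "dz": -5, "turn": 0},
    {"fingers": 1, "dx": 0, "dy": 0, "dz": -4, "turn": 0},
    {"fingers": 1, "dx": 0, "dy": 0, "dz": -2, "turn": 0},
    {"fingers": 1, "dx": 0, "dy": 0, "dz": 0, "turn": 0},
    {"fingers": 1, "dx": 0, "dy": 0, "dz": 0, "turn": 0},
    {"fingers": 1, "dx": 7, "dy": 0.6, "dz": 0, "turn": 0},
    {"fingers": 1, "dx": 7, "dy": 0.6, "dz": 0, "turn": 0},
    {"fingers": 1, "dx": 7, "dy": 0.6, "dz": 0, "turn": 0},
    {"fingers": 1, "dx": 0, "dy": 0, "dz": 0, "turn": 0},
    {"fingers": 1, "dx": 0, "dy": 0, "dz": 0, "turn": 0},
    {"fingers": 1, "dx": 0, "dy": 0, "dz": 0, "turn": 0}
  ]
}}

```text
clock: 22.77
position: [0.5567, 0.0038, 0.0732]
ee_rot: [0.011, 0.678, 0.735, 0.008]
contact_force: [0.3, 0.0, -3.0]
width: 0.0108
```

```bash
python3 -c "
from chk import *
st(); im=get_image('wrist'); save(im,'w8.png',1.56)"
```

```text
t 22.77 pos [556.7   3.8  73.2] jaw-90: 0.080 w 0.0108 F [ 0.3  0.  -3. ]
```

View pics/w8.png

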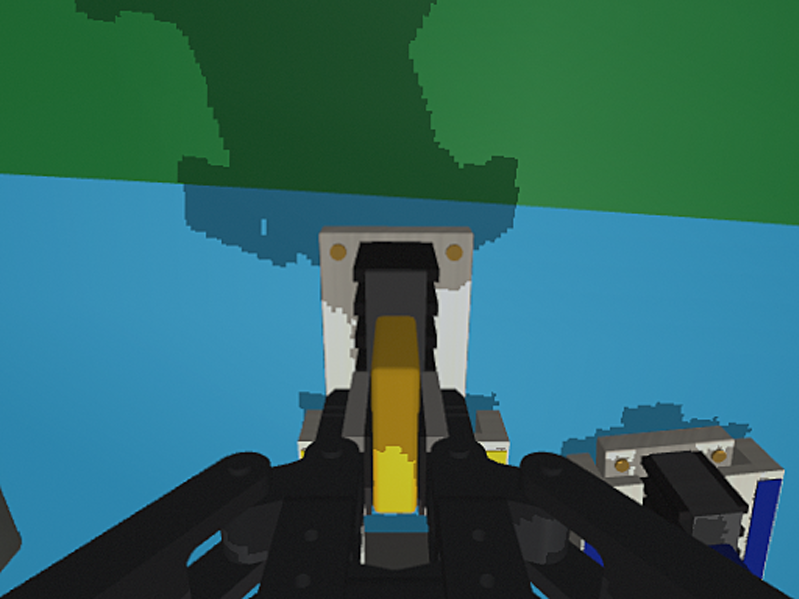

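Rails span columns 300–508 (centre 404) against the module's 396, so it sits about 3 mm too far to −y. I'll correct +2.5 mm and slide in.

{"name": "play_rows", "arguments": {
  "series": [
    {"fingers": 1, "dx": 0, "dy": 1.3, "dz": -1, "turn": 0.002},
    {"fingers": 1, "dx": 0, "dy": 1.3, "dz": -1, "turn": 0},
    {"fingers": 1, "dx": 6, "dy": 0.5, "dz": 0, "turn": 0},
    {"fingers": 1, "dx": 6, "dy": 0.5, "dz": 0, "turn": 0},
    {"fingers": 1, "dx": 6, "dy": 0.5, "dz": 0, "turn": 0},
    {"fingers": 1, "dx": 6, "dy": 0.5, "dz": 0, "turn": 0},
    {"fingers": 1, "dx": 6, "dy": 0.5, "dz": 0, "turn": 0},
    {"fingers": 1, "dx": 6, "dy": 0.5, "dz": 0, "turn": 0},
    {"fingers": 1, "dx": 0, "dy": 0, "dz": 0, "turn": 0},
    {"fingers": 1, "dx": 0, "dy": 0, "dz": 0, "turn": 0}
  ]
}}

```text
clock: 23.65
position: [0.5965, 0.0102, 0.0708]
ee_rot: [0.011, 0.677, 0.735, 0.008]
contact_force: [-0.2, 0.0, -3.0]
width: 0.0116
```

{"name": "play_rows", "arguments": {
  "series": [
    {"fingers": 1, "dx": 6, "dy": 0.4, "dz": 0, "turn": 0},
    {"fingers": 1, "dx": 6, "dy": 0.4, "dz": 0, "turn": 0},
    {"fingers": 1, "dx": 5, "dy": 0.4, "dz": 0, "turn": 0},
    {"fingers": 1, "dx": 3, "dy": 0.2, "dz": 0, "turn": 0},
    {"fingers": 1, "dx": 2, "dy": 0.2, "dz": 0, "turn": 0},
    {"fingers": 1, "dx": 2, "dy": 0.2, "dz": 0, "turn": 0}
  ]
}}

```text
clock: 24.15
position: [0.6221, 0.0121, 0.0705]
ee_rot: [0.01, 0.678, 0.735, 0.007]
contact_force: [0.0, 0.1, -3.3]
width: 0.011
```

{"name": "play_rows", "arguments": {
  "series": [
    {"fingers": 1, "dx": 2, "dy": 0.2, "dz": 0, "turn": 0},
    {"fingers": 1, "dx": 2, "dy": 0.2, "dz": 0, "turn": 0},
    {"fingers": 1, "dx": 2, "dy": 0.2, "dz": 0, "turn": 0}
  ]
}}

```text
clock: 24.4
position: [0.6284, 0.0128, 0.0704]
ee_rot: [0.01, 0.678, 0.735, 0.007]
contact_force: [0.4, -0.0, -2.7]
width: 0.0116
```

{"name": "play_rows", "arguments": {
  "series": [
    {"fingers": 1, "dx": 2, "dy": 0.2, "dz": 0, "turn": 0},
    {"fingers": 1, "dx": 2, "dy": 0.2, "dz": 0, "turn": 0}
  ]
}}

```text
clock: 24.57
position: [0.6309, 0.0131, 0.0704]
ee_rot: [0.009, 0.677, 0.736, 0.005]
contact_force: [-6.4, -0.9, 4.9]
width: 0.0112
```

{"name": "play_rows", "arguments": {
  "series": [
    {"fingers": 1, "dx": 2, "dy": 0.2, "dz": 0, "turn": 0},
    {"fingers": 1, "dx": 2, "dy": 0.2, "dz": 0, "turn": 0}
  ]
}}

```text
clock: 24.73
position: [0.6313, 0.0131, 0.0707]
ee_rot: [0.006, 0.677, 0.736, 0.002]
contact_force: [-4.7, -0.8, 1.8]
width: 0.0111
```

{"name": "play_rows", "arguments": {
  "series": [
    {"fingers": 1, "dx": 1, "dy": 0.1, "dz": -1.5, "turn": 0},
    {"fingers": 1, "dx": 1, "dy": 0.1, "dz": -1, "turn": 0},
    {"fingers": -1, "dx": 0, "dy": 0, "dz": 0, "turn": 0},
    {"fingers": -1, "dx": 0, "dy": 0, "dz": 0, "turn": 0},
    {"fingers": -1, "dx": 0, "dy": 0, "dz": 0, "turn": 0},
    {"fingers": -1, "dx": 0, "dy": 0, "dz": 0, "turn": 0},
    {"fingers": -1, "dx": 0, "dy": 0, "dz": 0, "turn": 0},
    {"fingers": -1, "dx": 0, "dy": 0, "dz": 0, "turn": 0},
    {"fingers": -1, "dx": 0, "dy": 0, "dz": 10, "turn": 0},
    {"fingers": -1, "dx": 0, "dy": 0, "dz": 10, "turn": 0},
    {"fingers": -1, "dx": 0, "dy": 0, "dz": 10, "turn": 0},
    {"fingers": -1, "dx": 0, "dy": 0, "dz": 10, "turn": 0},
    {"fingers": -1, "dx": -10, "dy": 0, "dz": 10, "turn": 0},
    {"fingers": -1, "dx": -10, "dy": 0, "dz": 10, "turn": 0},
    {"fingers": -1, "dx": -10, "dy": 0, "dz": 10, "turn": 0},
    {"fingers": -1, "dx": 0, "dy": 0, "dz": 10, "turn": 0},
    {"fingers": -1, "dx": 0, "dy": 0, "dz": 0, "turn": 0},
    {"fingers": -1, "dx": 0, "dy": 0, "dz": 0, "turn": 0},
    {"fingers": -1, "dx": 0, "dy": 0, "dz": 0, "turn": 0}
  ]
}}

```text
clock: 26.32
position: [0.6031, 0.0133, 0.1651]
ee_rot: [0.011, 0.677, 0.736, 0.007]
contact_force: [0.4, -0.4, -0.3]
width: 0.0852
```

```bash
python3 - <<'E'
from home import *
a=home("yellow",(.628,.012),.083)
a=home("blue",(.638,.131),.183)
save(a[0],"w9.png",1.56)
E
```

```text
t 26.32 pos [603.1  13.3 165.1] jaw-90: 0.083 w 0.0852 F [ 0.4 -0.4 -0.3]
yellow IoU 0.975 bay [627.9  11.5] yaw 0.083 short of home mm -0.4
t 26.47 pos [602.9  13.3 164. ] jaw-90: 0.082 w 0.0854 F [ 0.7 -0.1 -0.9]
blue IoU 0.868 bay [637.9 132.2] yaw 0.180 short of home mm -0.1
```

View pics/w9.png

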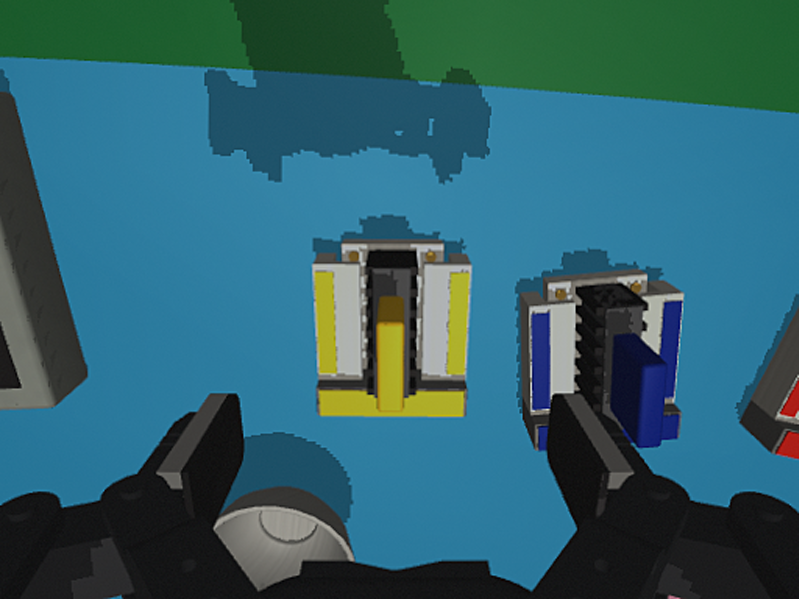

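Both are home (offsets −0.4 and −0.1 mm). Next is the console.

{"name": "play_rows", "arguments": {
  "series": [
    {"fingers": -1, "dx": -2.7, "dy": -17, "dz": 8, "turn": 0},
    {"fingers": -1, "dx": -2.7, "dy": -17, "dz": 8, "turn": 0},
    {"fingers": -1, "dx": -2.7, "dy": -17, "dz": 8, "turn": 0},
    {"fingers": -1, "dx": -2.7, "dy": -17, "dz": 8, "turn": 0},
    {"fingers": -1, "dx": -2.7, "dy": -17, "dz": 8, "turn": 0},
    {"fingers": -1, "dx": -2.7, "dy": -17, "dz": 8, "turn": 0},
    {"fingers": -1, "dx": -2.7, "dy": -17, "dz": 8, "turn": 0},
    {"fingers": -1, "dx": -2.7, "dy": -17, "dz": 8, "turn": 0},
    {"fingers": -1, "dx": -2.7, "dy": -17, "dz": 8, "turn": 0},
    {"fingers": -1, "dx": -2.7, "dy": -17, "dz": 8, "turn": 0},
    {"fingers": -1, "dx": -2.7, "dy": -17, "dz": 8, "turn": 0},
    {"fingers": -1, "dx": -2.7, "dy": -17, "dz": 8, "turn": 0},
    {"fingers": -1, "dx": -2.7, "dy": -17, "dz": 8, "turn": 0},
    {"fingers": -1, "dx": -2.7, "dy": -17, "dz": 8, "turn": 0},
    {"fingers": -1, "dx": -2.7, "dy": -17, "dz": 8, "turn": 0},
    {"fingers": -1, "dx": 0, "dy": 0, "dz": 0, "turn": 0},
    {"fingers": -1, "dx": 0, "dy": 0, "dz": 0, "turn": 0},
    {"fingers": -1, "dx": 0, "dy": 0, "dz": 0, "turn": 0},
    {"fingers": -1, "dx": 0, "dy": 0, "dz": 0, "turn": 0}
  ]
}}

```text
clock: 28.2
position: [0.5587, -0.2517, 0.2774]
ee_rot: [0.001, 0.677, 0.736, 0.002]
contact_force: [-0.7, 0.7, 1.2]
width: 0.085
```

```bash
python3 - <<'E'
from home import *
s=st(); im=get_image("wrist"); save(im,"w10.png",1.56)
print(s["ee_rot"])
Z=dict(console=.04,switch_top=.085,key_white_top=.055,key_orange_top=.055,key_green_top=.055)
for k in Z:
  for m in masks_of(im,k)[:2]: print(k,round(m["p"],2),np.round(m["xy"]),np.round(ray(im,m["xy"],Z[k],s)[0],3),m["region"].sum())
E
```

```text
t 28.20 pos [ 558.7 -251.7  277.4] jaw-90: 0.085 w 0.085 F [-0.7  0.7  1.2]
[0.00114574 0.67651333 0.73642565 0.00237934]
console 0.59 [220. 198.] [ 0.615 -0.285  0.04 ] 17983
switch_top 0.61 [435. 234.] [ 0.619 -0.054  0.085] 2670
switch_top 0.57 [166. 185.] [ 0.589 -0.337  0.085] 877
key_white_top 0.94 [162. 248.] [ 0.677 -0.348  0.055] 499
key_orange_top 0.98 [213. 243.] [ 0.665 -0.29   0.055] 478
key_green_top 0.92 [265. 246.] [ 0.664 -0.229  0.055] 489
key_green_top 0.72 [163. 252.] [ 0.681 -0.347  0.055] 507
```

View pics/w10.png

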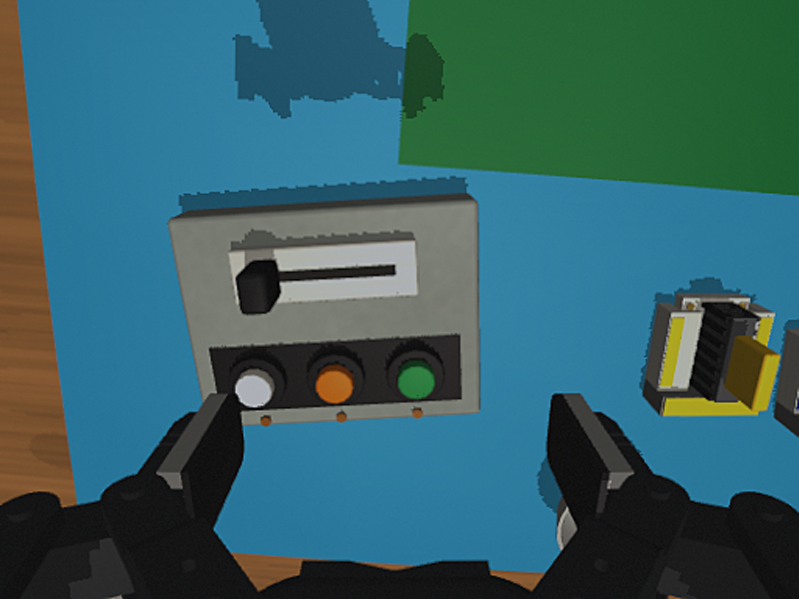

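```bash
python3 - <<'E'
from home import *
s=st(); im=get_image("wrist")
ms=[m for m in masks_of(im,"switch_top") if m["xy"][0]<250]; g=ms[0]["region"].astype(float); print(ms[0]["p"],g.sum())
print("mask",np.argwhere(g).min(0),np.argwhere(g).max(0))
p=im["pixels"].astype(int).sum(2); 
dark=np.zeros((384,512)); sub=(p[160:205,145:185]<150); dark[160:205,145:185]=sub
dark=cv2.morphologyEx(dark.astype(np.uint8),cv2.MORPH_OPEN,np.ones((7,7))).astype(float); print(dark.sum(),np.argwhere(dark).min(0),np.argwhere(dark).max(0))
for gg,n in ((g,"net"),(dark,"dark")):
  for b in (42,44,48):
    B=[(-14,14,-10,10,b,b+40)]
    f=lambda q:1-np.minimum(a:=sil(im,B,[q[0],q[1],.11],s),gg).sum()/np.maximum(a,gg).sum()
    r=minimize(f,[.589,-.337],method="Nelder-Mead",options=dict(initial_simplex=[[.589,-.337],[.599,-.337],[.589,-.327]])); print(n,b,r.x.round(4),1-r.fun)
px=np.array([[162.8,248.7],[214,246.8],[266,244.2]])
for z in (.05,.055,.06,.065):
  P=ray(im,px,z,s); print(z,P.round(4).tolist(),np.linalg.norm(P[2]-P[0]))
E
```

```text
t 28.50 pos [ 558.8 -251.9  278. ] jaw-90: 0.085 w 0.0857 F [-0.8 -0.  -0. ]
0.7 833.0
mask [164 152] [200 179]
799.0 [166 153] [200 179]
net 42 [ 0.5938 -0.3416] 0.8865470552924698
net 44 [ 0.593  -0.3412] 0.875724065297525
net 48 [ 0.5913 -0.3401] 0.8582651812737458
dark 42 [ 0.5937 -0.3411] 0.8547168549842883
dark 44 [ 0.5929 -0.3403] 0.8473834317171851
dark 48 [ 0.5924 -0.3392] 0.8252502421698418
0.05 [[0.6808, -0.3492, 0.05], [0.673, -0.2889, 0.05], [0.6645, -0.2284, 0.05]] 0.1219283452449961
0.055 [[0.678, -0.3479, 0.055], [0.6703, -0.2885, 0.055], [0.6619, -0.2288, 0.055]] 0.1202311240283396
0.06 [[0.6752, -0.3467, 0.06], [0.6677, -0.2881, 0.06], [0.6593, -0.2292, 0.06]] 0.11853390281168308
0.065 [[0.6724, -0.3455, 0.065], [0.665, -0.2877, 0.065], [0.6567, -0.2297, 0.065]] 0.11683668159502658
```

{"name": "play_rows", "arguments": {
  "series": [
    {"fingers": -1, "dx": 4.5, "dy": -12, "dz": -10, "turn": 0.006},
    {"fingers": -1, "dx": 4.5, "dy": -12, "dz": -10, "turn": 0.006},
    {"fingers": -1, "dx": 4.5, "dy": -12, "dz": -10, "turn": 0.006},
    {"fingers": -1, "dx": 4.5, "dy": -12, "dz": -10, "turn": 0.006},
    {"fingers": -1, "dx": 4.5, "dy": -12, "dz": -10, "turn": 0.006},
    {"fingers": -1, "dx": 4.5, "dy": -12, "dz": -10, "turn": 0.006},
    {"fingers": -1, "dx": 4.5, "dy": -12, "dz": -10, "turn": 0.006},
    {"fingers": -1, "dx": 0, "dy": 0, "dz": -10, "turn": 0},
    {"fingers": -1, "dx": 0, "dy": 0, "dz": -10, "turn": 0},
    {"fingers": -1, "dx": 0, "dy": 0, "dz": -10, "turn": 0},
    {"fingers": -1, "dx": 0, "dy": 0, "dz": 0, "turn": 0},
    {"fingers": -1, "dx": 0, "dy": 0, "dz": 0, "turn": 0},
    {"fingers": -1, "dx": 0, "dy": 0, "dz": 0, "turn": 0},
    {"fingers": -1, "dx": 0, "dy": 0, "dz": 0, "turn": 0}
  ]
}}

```text
clock: 29.77
position: [0.5918, -0.3457, 0.1625]
ee_rot: [-0.001, 0.66, 0.752, 0.002]
contact_force: [0.2, -0.5, -0.6]
width: 0.0851
```

```bash
python3 - <<'E'
from home import *
s=st(); im=get_image("wrist"); save(im,"w11.png",1.56)
px=proj(im,[[.5935,-.341,.083],[.5935,-.341,.043]],s); print(px)
for k,z in dict(switch_top=.083,key_white_top=.055,key_orange_top=.055,key_green_top=.055).items():
  for m in masks_of(im,k)[:2]: print(k,round(m["p"],2),np.round(m["xy"]),np.round(ray(im,m["xy"],z,s)[0],3),m["region"].sum())
for m in masks_of(im,"switch_top")[:1]:
    gg=m["region"].astype(float)
    B=[(-14,14,-10,10,43,83)]
    f=lambda q:1-np.minimum(a:=sil(im,B,[q[0],q[1],.13],s),gg).sum()/np.maximum(a,gg).sum()
    r=minimize(f,[.589,-.337],method="Nelder-Mead",options=dict(initial_simplex=[[.589,-.337],[.599,-.337],[.589,-.327]])); print(r.x.round(4),1-r.fun)
E
```

```text
t 29.77 pos [ 591.8 -345.7  162.5] jaw-90: 0.130 w 0.0851 F [ 0.2 -0.5 -0.6]
[[260.37082341 207.2830279 ]
 [259.03950415 188.588135  ]]
switch_top 0.8 [262. 204.] [ 0.591 -0.34   0.083] 1581
key_white_top 0.57 [237. 290.] [ 0.678 -0.348  0.055] 972
key_orange_top 0.96 [311. 288.] [ 0.669 -0.288  0.055] 989
[ 0.5952 -0.3384] 0.9103929489533603
```

View pics/w11.png

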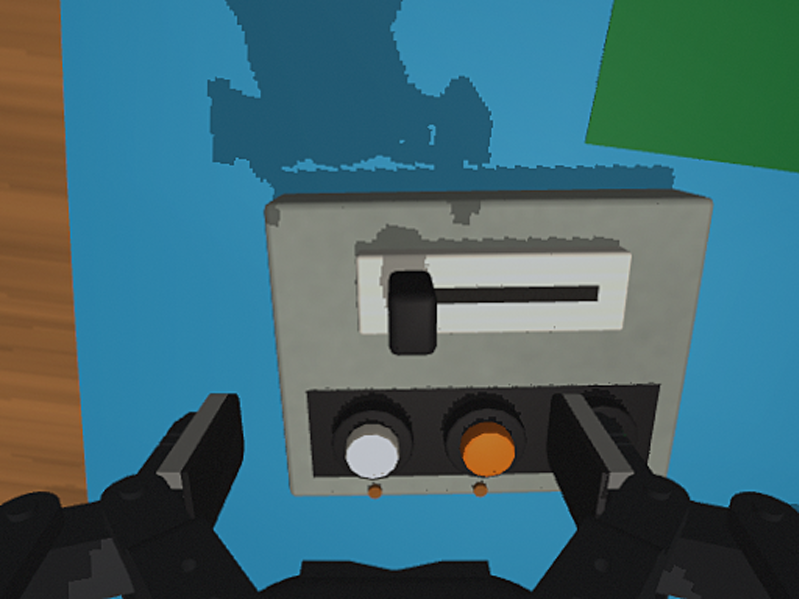

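{"name": "play_rows", "arguments": {
  "squeeze": 25,
  "series": [
    {"fingers": -1, "dx": 1, "dy": 2, "dz": -8, "turn": 0},
    {"fingers": -1, "dx": 1, "dy": 2, "dz": -8, "turn": 0},
    {"fingers": -1, "dx": 0, "dy": 2, "dz": -8, "turn": 0},
    {"fingers": -1, "dx": 0, "dy": 0, "dz": -8, "turn": 0},
    {"fingers": -1, "dx": 0, "dy": 0, "dz": -8, "turn": 0},
    {"fingers": -1, "dx": 0, "dy": 0, "dz": -8, "turn": 0},
    {"fingers": -1, "dx": 0, "dy": 0, "dz": -8, "turn": 0},
    {"fingers": -1, "dx": 0, "dy": 0, "dz": -8, "turn": 0},
    {"fingers": -1, "dx": 0, "dy": 0, "dz": -8, "turn": 0},
    {"fingers": -1, "dx": 0, "dy": 0, "dz": -6, "turn": 0},
    {"fingers": -1, "dx": 0, "dy": 0, "dz": -4, "turn": 0},
    {"fingers": -1, "dx": 0, "dy": 0, "dz": 0, "turn": 0},
    {"fingers": -1, "dx": 0, "dy": 0, "dz": 0, "turn": 0},
    {"fingers": -1, "dx": 0, "dy": 0, "dz": 0, "turn": 0}
  ]
}}

```text
clock: 31.23
position: [0.5928, -0.3388, 0.0695]
ee_rot: [-0.003, 0.66, 0.751, 0.002]
contact_force: [0.1, 0.4, 0.1]
width: 0.0853
```

{"name": "play_rows", "arguments": {
  "series": [
    {"fingers": 1, "dx": 0, "dy": 0, "dz": 0, "turn": 0},
    {"fingers": 1, "dx": 0, "dy": 0, "dz": 0, "turn": 0},
    {"fingers": 1, "dx": 0, "dy": 0, "dz": 0, "turn": 0},
    {"fingers": 1, "dx": 0, "dy": 0, "dz": 0, "turn": 0},
    {"fingers": 1, "dx": 0, "dy": 0, "dz": 0, "turn": 0},
    {"fingers": 1, "dx": 0, "dy": 0, "dz": 0, "turn": 0},
    {"fingers": 1, "dx": 0, "dy": 0, "dz": 0, "turn": 0},
    {"fingers": 1, "dx": 0, "dy": 0, "dz": 0, "turn": 0},
    {"fingers": 1, "dx": 0, "dy": 0, "dz": 0, "turn": 0},
    {"fingers": 1, "dx": -0.8, "dy": 6, "dz": 0, "turn": 0},
    {"fingers": 1, "dx": -0.8, "dy": 6, "dz": 0, "turn": 0},
    {"fingers": 1, "dx": -0.8, "dy": 6, "dz": 0, "turn": 0},
    {"fingers": 1, "dx": -0.8, "dy": 6, "dz": 0, "turn": 0}
  ]
}}

```text
clock: 32.32
position: [0.5907, -0.3164, 0.0721]
ee_rot: [0.001, 0.659, 0.752, 0.001]
contact_force: [1.0, -1.5, -1.0]
width: 0.0199
```

{"name": "play_rows", "arguments": {
  "series": [
    {"fingers": 1, "dx": -0.8, "dy": 6, "dz": -0.3, "turn": 0},
    {"fingers": 1, "dx": -0.8, "dy": 6, "dz": -0.3, "turn": 0},
    {"fingers": 1, "dx": -0.8, "dy": 6, "dz": -0.3, "turn": 0},
    {"fingers": 1, "dx": -0.8, "dy": 6, "dz": -0.3, "turn": 0},
    {"fingers": 1, "dx": -0.8, "dy": 6, "dz": -0.3, "turn": 0},
    {"fingers": 1, "dx": -0.8, "dy": 6, "dz": -0.3, "turn": 0},
    {"fingers": 1, "dx": -0.4, "dy": 3, "dz": 0, "turn": 0},
    {"fingers": 1, "dx": -0.4, "dy": 3, "dz": 0, "turn": 0}
  ]
}}

```text
clock: 32.98
position: [0.5838, -0.2689, 0.0721]
ee_rot: [0.001, 0.659, 0.753, 0.0]
contact_force: [-0.5, -2.0, 0.6]
width: 0.0194
```

{"name": "play_rows", "arguments": {
  "series": [
    {"fingers": 1, "dx": -0.4, "dy": 3, "dz": 0, "turn": 0},
    {"fingers": 1, "dx": -0.4, "dy": 3, "dz": 0, "turn": 0},
    {"fingers": 1, "dx": -0.4, "dy": 3, "dz": 0, "turn": 0},
    {"fingers": 1, "dx": -0.4, "dy": 3, "dz": 0, "turn": 0}
  ]
}}

```text
clock: 33.32
position: [0.5823, -0.2584, 0.0721]
ee_rot: [0.004, 0.658, 0.753, -0.002]
contact_force: [-1.0, -14.0, -3.1]
width: 0.0198
```

{"name": "play_rows", "arguments": {
  "series": [
    {"fingers": 1, "dx": -0.4, "dy": 3, "dz": 0, "turn": 0},
    {"fingers": 1, "dx": -0.2, "dy": 2, "dz": 0, "turn": 0}
  ]
}}

```text
clock: 33.48
position: [0.5823, -0.2584, 0.0721]
ee_rot: [0.007, 0.657, 0.753, -0.005]
contact_force: [-1.5, -5.8, 0.2]
width: 0.0196
```

{"name": "play_rows", "arguments": {
  "series": [
    {"fingers": -1, "dx": 0, "dy": 0, "dz": 0, "turn": 0},
    {"fingers": -1, "dx": 0, "dy": 0, "dz": 0, "turn": 0},
    {"fingers": -1, "dx": 0, "dy": 0, "dz": 0, "turn": 0},
    {"fingers": -1, "dx": 0, "dy": 0, "dz": 0, "turn": 0},
    {"fingers": -1, "dx": 0, "dy": 0, "dz": 0, "turn": 0},
    {"fingers": -1, "dx": 0, "dy": 0, "dz": 10, "turn": 0},
    {"fingers": -1, "dx": 0, "dy": 0, "dz": 10, "turn": 0},
    {"fingers": -1, "dx": 0, "dy": 0, "dz": 10, "turn": 0},
    {"fingers": -1, "dx": 0, "dy": 0, "dz": 10, "turn": 0},
    {"fingers": 1, "dx": 8, "dy": -9, "dz": 8, "turn": 0},
    {"fingers": 1, "dx": 8, "dy": -9, "dz": 0, "turn": 0},
    {"fingers": 1, "dx": 8, "dy": -9, "dz": 0, "turn": 0},
    {"fingers": 1, "dx": 8, "dy": -9, "dz": 0, "turn": 0},
    {"fingers": 1, "dx": 8, "dy": -9, "dz": 0, "turn": 0},
    {"fingers": 1, "dx": 8, "dy": -9, "dz": 0, "turn": 0},
    {"fingers": 1, "dx": 8, "dy": -9, "dz": 0, "turn": 0},
    {"fingers": 1, "dx": 8, "dy": -9, "dz": 0, "turn": 0},
    {"fingers": 1, "dx": 8, "dy": -9, "dz": 0, "turn": 0},
    {"fingers": 1, "dx": 8, "dy": -6, "dz": 0, "turn": 0},
    {"fingers": 1, "dx": 0, "dy": 0, "dz": 0, "turn": 0}
  ]
}}

```text
clock: 35.15
position: [0.6691, -0.3469, 0.1421]
ee_rot: [0.015, 0.658, 0.752, -0.0]
contact_force: [0.5, -0.1, -0.8]
width: 0.0001
```

```bash
python3 - <<'E'
from home import *
s=st(); im=get_image("wrist"); save(im,"w12.png",1.56)
for k,z in dict(switch_top=.083,key_white_top=.055,key_orange_top=.055,key_green_top=.055).items():
  for m in masks_of(im,k)[:2]: print(k,round(m["p"],2),np.round(m["xy"]),np.round(ray(im,m["xy"],z,s)[0],3),m["region"].sum())
E
```

```text
t 35.15 pos [ 669.1 -346.9  142.1] jaw-90: 0.133 w 0.0001 F [ 0.5 -0.1 -0.8]
switch_top 0.89 [437.  81.] [ 0.58  -0.262  0.083] 3443
key_white_top 0.79 [252. 210.] [ 0.678 -0.349  0.055] 1305
key_orange_top 0.69 [343. 207.] [ 0.668 -0.288  0.055] 1398
key_green_top 0.72 [430. 206.] [ 0.658 -0.229  0.055] 1510
```

{"name": "play_rows", "arguments": {
  "series": [
    {"fingers": 1, "dx": 4, "dy": -1, "dz": -8, "turn": 0},
    {"fingers": 1, "dx": 4, "dy": -1, "dz": -8, "turn": 0},
    {"fingers": 1, "dx": 0, "dy": 0, "dz": -8, "turn": 0},
    {"fingers": 1, "dx": 0, "dy": 0, "dz": -8, "turn": 0},
    {"fingers": 1, "dx": 0, "dy": 0, "dz": -8, "turn": 0},
    {"fingers": 1, "dx": 0, "dy": 0, "dz": -8, "turn": 0},
    {"fingers": 1, "dx": 0, "dy": 0, "dz": -6, "turn": 0},
    {"fingers": 1, "dx": 0, "dy": 0, "dz": -4, "turn": 0},
    {"fingers": 1, "dx": 0, "dy": 0, "dz": 0, "turn": 0},
    {"fingers": 1, "dx": 0, "dy": 0, "dz": 0, "turn": 0}
  ]
}}

```text
clock: 36.23
position: [0.6727, -0.3439, 0.0743]
ee_rot: [0.009, 0.658, 0.753, -0.001]
contact_force: [0.1, 1.0, -0.1]
width: -0.0001
```

{"name": "play_rows", "arguments": {
  "series": [
    {"fingers": 1, "dx": 2, "dy": -2, "dz": 0, "turn": 0},
    {"fingers": 1, "dx": 2, "dy": -2, "dz": 0, "turn": 0},
    {"fingers": 1, "dx": 0, "dy": 0, "dz": 0, "turn": 0},
    {"fingers": 1, "dx": 0, "dy": 0, "dz": -2, "turn": 0},
    {"fingers": 1, "dx": 0, "dy": 0, "dz": -2, "turn": 0},
    {"fingers": 1, "dx": 0, "dy": 0, "dz": -2, "turn": 0}
  ]
}}

```text
clock: 36.73
position: [0.6785, -0.3493, 0.0711]
ee_rot: [0.011, 0.658, 0.753, -0.001]
contact_force: [-1.2, -0.0, 3.6]
width: -0.0003
```

{"name": "play_rows", "arguments": {
  "series": [
    {"fingers": 1, "dx": 0, "dy": 0, "dz": -2, "turn": 0},
    {"fingers": 1, "dx": 0, "dy": 0, "dz": -2, "turn": 0}
  ]
}}

```text
clock: 36.9
position: [0.6784, -0.3493, 0.0681]
ee_rot: [0.012, 0.658, 0.753, -0.001]
contact_force: [-1.5, -0.1, 3.6]
width: -0.0001
```

{"name": "play_rows", "arguments": {
  "series": [
    {"fingers": 1, "dx": 0, "dy": 0, "dz": -2, "turn": 0},
    {"fingers": 1, "dx": 0, "dy": 0, "dz": -2, "turn": 0}
  ]
}}

```text
clock: 37.07
position: [0.6785, -0.3494, 0.0669]
ee_rot: [0.013, 0.658, 0.753, -0.001]
contact_force: [-4.4, 2.1, 15.2]
width: -0.0
```

{"name": "play_rows", "arguments": {
  "series": [
    {"fingers": 1, "dx": 0, "dy": 0, "dz": -2, "turn": 0},
    {"fingers": 1, "dx": 0, "dy": 0, "dz": -2, "turn": 0}
  ]
}}

```text
clock: 37.23
position: [0.6785, -0.3493, 0.0671]
ee_rot: [0.014, 0.658, 0.753, -0.001]
contact_force: [-2.1, 1.5, 9.1]
width: -0.0
```

{"name": "play_rows", "arguments": {
  "series": [
    {"fingers": 1, "dx": 0, "dy": 0, "dz": 8, "turn": 0},
    {"fingers": 1, "dx": 0, "dy": 0, "dz": 8, "turn": 0},
    {"fingers": 1, "dx": 0, "dy": 0, "dz": 6, "turn": 0},
    {"fingers": 1, "dx": -1.5, "dy": 9, "dz": 0, "turn": 0},
    {"fingers": 1, "dx": -1.5, "dy": 9, "dz": 0, "turn": 0},
    {"fingers": 1, "dx": -1.5, "dy": 9, "dz": 0, "turn": 0},
    {"fingers": 1, "dx": -1.5, "dy": 9, "dz": 0, "turn": 0},
    {"fingers": 1, "dx": -1.5, "dy": 9, "dz": 0, "turn": 0},
    {"fingers": 1, "dx": -1.5, "dy": 9, "dz": 0, "turn": 0},
    {"fingers": 1, "dx": 0, "dy": 0, "dz": 0, "turn": 0},
    {"fingers": 1, "dx": 0, "dy": 0, "dz": 0, "turn": 0},
    {"fingers": 1, "dx": 0, "dy": 0, "dz": 0, "turn": 0}
  ]
}}

```text
clock: 38.23
position: [0.6677, -0.2867, 0.0886]
ee_rot: [0.012, 0.657, 0.754, -0.001]
contact_force: [-0.3, 0.1, 0.7]
width: -0.0002
```

{"name": "play_rows", "arguments": {
  "series": [
    {"fingers": 1, "dx": 0, "dy": -1, "dz": -5, "turn": 0},
    {"fingers": 1, "dx": 0, "dy": 0, "dz": -5, "turn": 0},
    {"fingers": 1, "dx": 0, "dy": 0, "dz": -3, "turn": 0},
    {"fingers": 1, "dx": 0, "dy": 0, "dz": -2, "turn": 0},
    {"fingers": 1, "dx": 0, "dy": 0, "dz": -2, "turn": 0},
    {"fingers": 1, "dx": 0, "dy": 0, "dz": -2, "turn": 0},
    {"fingers": 1, "dx": 0, "dy": 0, "dz": -2, "turn": 0}
  ]
}}

```text
clock: 38.82
position: [0.6684, -0.2894, 0.0669]
ee_rot: [0.013, 0.658, 0.753, -0.0]
contact_force: [-4.1, 2.3, 17.5]
width: 0.0
```

{"name": "play_rows", "arguments": {
  "series": [
    {"fingers": 1, "dx": 0, "dy": 0, "dz": -2, "turn": 0},
    {"fingers": 1, "dx": 0, "dy": 0, "dz": -2, "turn": 0}
  ]
}}

```text
clock: 38.98
position: [0.6684, -0.2894, 0.0671]
ee_rot: [0.014, 0.658, 0.753, 0.0]
contact_force: [-2.9, 2.8, 10.2]
width: 0.0002
```

{"name": "play_rows", "arguments": {
  "series": [
    {"fingers": 1, "dx": 0, "dy": 0, "dz": -2, "turn": 0},
    {"fingers": 1, "dx": 0, "dy": 0, "dz": -2, "turn": 0}
  ]
}}

```text
clock: 39.15
position: [0.6684, -0.2894, 0.0671]
ee_rot: [0.015, 0.658, 0.753, 0.0]
contact_force: [-2.8, 2.8, 9.2]
width: 0.0002
```

Orange bottomed at the same height (0.067, over 9 N). Green next.

{"name": "play_rows", "arguments": {
  "series": [
    {"fingers": 1, "dx": 0, "dy": 0, "dz": 8, "turn": 0},
    {"fingers": 1, "dx": 0, "dy": 0, "dz": 8, "turn": 0},
    {"fingers": 1, "dx": 0, "dy": 0, "dz": 6, "turn": 0},
    {"fingers": 1, "dx": -1.5, "dy": 9, "dz": 0, "turn": 0},
    {"fingers": 1, "dx": -1.5, "dy": 9, "dz": 0, "turn": 0},
    {"fingers": 1, "dx": -1.5, "dy": 9, "dz": 0, "turn": 0},
    {"fingers": 1, "dx": -1.5, "dy": 9, "dz": 0, "turn": 0},
    {"fingers": 1, "dx": -1.5, "dy": 9, "dz": 0, "turn": 0},
    {"fingers": 1, "dx": -1, "dy": 7, "dz": 0, "turn": 0},
    {"fingers": 1, "dx": 0, "dy": 0, "dz": 0, "turn": 0},
    {"fingers": 1, "dx": 0, "dy": 0, "dz": 0, "turn": 0},
    {"fingers": 1, "dx": 0, "dy": 0, "dz": 0, "turn": 0}
  ]
}}

```text
clock: 40.15
position: [0.6578, -0.2303, 0.0896]
ee_rot: [0.014, 0.657, 0.754, -0.0]
contact_force: [0.2, -0.7, 0.0]
width: -0.0003
```

{"name": "play_rows", "arguments": {
  "series": [
    {"fingers": 1, "dx": 0, "dy": 0, "dz": -5, "turn": 0},
    {"fingers": 1, "dx": 0, "dy": 0, "dz": -5, "turn": 0},
    {"fingers": 1, "dx": 0, "dy": 0, "dz": -3, "turn": 0},
    {"fingers": 1, "dx": 0, "dy": 0, "dz": -2, "turn": 0},
    {"fingers": 1, "dx": 0, "dy": 0, "dz": -2, "turn": 0},
    {"fingers": 1, "dx": 0, "dy": 0, "dz": -2, "turn": 0},
    {"fingers": 1, "dx": 0, "dy": 0, "dz": -2, "turn": 0}
  ]
}}

```text
clock: 40.73
position: [0.6585, -0.232, 0.0672]
ee_rot: [0.014, 0.658, 0.753, -0.0]
contact_force: [-1.7, 0.8, 3.9]
width: -0.0
```

{"name": "play_rows", "arguments": {
  "series": [
    {"fingers": 1, "dx": 0, "dy": 0, "dz": -2, "turn": 0},
    {"fingers": 1, "dx": 0, "dy": 0, "dz": -2, "turn": 0}
  ]
}}

```text
clock: 40.9
position: [0.6585, -0.2319, 0.067]
ee_rot: [0.015, 0.658, 0.753, 0.0]
contact_force: [-3.5, 2.3, 12.9]
width: 0.0002
```

{"name": "play_rows", "arguments": {
  "series": [
    {"fingers": 1, "dx": 0, "dy": 0, "dz": -2, "turn": 0},
    {"fingers": 1, "dx": 0, "dy": 0, "dz": -2, "turn": 0}
  ]
}}

```text
clock: 41.07
position: [0.6585, -0.2319, 0.0671]
ee_rot: [0.016, 0.658, 0.753, 0.0]
contact_force: [-2.3, 1.4, 10.0]
width: 0.0
```

{"name": "play_rows", "arguments": {
  "series": [
    {"fingers": 1, "dx": 0, "dy": 0, "dz": 10, "turn": 0},
    {"fingers": 1, "dx": 0, "dy": 0, "dz": 10, "turn": 0},
    {"fingers": 1, "dx": 0, "dy": 0, "dz": 10, "turn": 0},
    {"fingers": 1, "dx": 0, "dy": 0, "dz": 10, "turn": 0},
    {"fingers": -1, "dx": 0, "dy": 0, "dz": 10, "turn": 0},
    {"fingers": -1, "dx": -9, "dy": -3, "dz": 0, "turn": 0},
    {"fingers": -1, "dx": -9, "dy": -3, "dz": 0, "turn": 0},
    {"fingers": -1, "dx": -9, "dy": -3, "dz": 0, "turn": 0},
    {"fingers": -1, "dx": -9, "dy": -3, "dz": 0, "turn": 0},
    {"fingers": -1, "dx": -9, "dy": -3, "dz": 0, "turn": 0},
    {"fingers": -1, "dx": -9, "dy": -3, "dz": 0, "turn": 0},
    {"fingers": -1, "dx": -9, "dy": -3, "dz": 0, "turn": 0},
    {"fingers": -1, "dx": -5, "dy": -2, "dz": 0, "turn": 0},
    {"fingers": -1, "dx": 0, "dy": 0, "dz": 0, "turn": 0},
    {"fingers": -1, "dx": 0, "dy": 0, "dz": 0, "turn": 0},
    {"fingers": -1, "dx": 0, "dy": 0, "dz": 0, "turn": 0},
    {"fingers": -1, "dx": 0, "dy": 0, "dz": 0, "turn": 0}
  ]
}}

```text
clock: 42.48
position: [0.5805, -0.2586, 0.1209]
ee_rot: [0.015, 0.659, 0.752, -0.001]
contact_force: [0.4, -0.7, -1.1]
width: 0.0857
```

{"name": "play_rows", "arguments": {
  "series": [
    {"fingers": -1, "dx": 1, "dy": 0, "dz": -8, "turn": 0},
    {"fingers": -1, "dx": 0, "dy": 0, "dz": -8, "turn": 0},
    {"fingers": -1, "dx": 0, "dy": 0, "dz": -8, "turn": 0},
    {"fingers": -1, "dx": 0, "dy": 0, "dz": -8, "turn": 0},
    {"fingers": -1, "dx": 0, "dy": 0, "dz": -7, "turn": 0},
    {"fingers": -1, "dx": 0, "dy": 0, "dz": -4, "turn": 0},
    {"fingers": -1, "dx": 0, "dy": 0, "dz": 0, "turn": 0},
    {"fingers": -1, "dx": 0, "dy": 0, "dz": 0, "turn": 0},
    {"fingers": 1, "dx": 0, "dy": 0, "dz": 0, "turn": 0},
    {"fingers": 1, "dx": 0, "dy": 0, "dz": 0, "turn": 0},
    {"fingers": 1, "dx": 0, "dy": 0, "dz": 0, "turn": 0},
    {"fingers": 1, "dx": 0, "dy": 0, "dz": 0, "turn": 0},
    {"fingers": 1, "dx": 0, "dy": 0, "dz": 0, "turn": 0},
    {"fingers": 1, "dx": 0, "dy": 0, "dz": 0, "turn": 0},
    {"fingers": 1, "dx": 0, "dy": 0, "dz": 0, "turn": 0},
    {"fingers": 1, "dx": 0, "dy": 0, "dz": 0, "turn": 0},
    {"fingers": 1, "dx": 0, "dy": 0, "dz": 0, "turn": 0}
  ]
}}

```text
clock: 43.9
position: [0.5834, -0.2585, 0.0725]
ee_rot: [0.016, 0.658, 0.753, -0.0]
contact_force: [0.2, -2.0, -1.0]
width: 0.0198
```

{"name": "play_rows", "arguments": {
  "series": [
    {"fingers": 1, "dx": 0.8, "dy": -6, "dz": 0, "turn": 0},
    {"fingers": 1, "dx": 0.8, "dy": -6, "dz": 0, "turn": 0},
    {"fingers": 1, "dx": 0.8, "dy": -6, "dz": 0, "turn": 0},
    {"fingers": 1, "dx": 0.8, "dy": -6, "dz": 0, "turn": 0},
    {"fingers": 1, "dx": 0.8, "dy": -6, "dz": 0, "turn": 0},
    {"fingers": 1, "dx": 0.8, "dy": -6, "dz": 0, "turn": 0},
    {"fingers": 1, "dx": 0.8, "dy": -6, "dz": 0, "turn": 0},
    {"fingers": 1, "dx": 0.8, "dy": -6, "dz": 0, "turn": 0},
    {"fingers": 1, "dx": 0.8, "dy": -6, "dz": 0, "turn": 0},
    {"fingers": 1, "dx": 0.8, "dy": -6, "dz": 0, "turn": 0},
    {"fingers": 1, "dx": 0.4, "dy": -3, "dz": 0, "turn": 0},
    {"fingers": 1, "dx": 0.4, "dy": -3, "dz": 0, "turn": 0}
  ]
}}

```text
clock: 44.9
position: [0.5935, -0.328, 0.0725]
ee_rot: [0.014, 0.658, 0.753, 0.002]
contact_force: [1.3, 1.7, 0.2]
width: 0.0196
```

{"name": "play_rows", "arguments": {
  "series": [
    {"fingers": 1, "dx": 0.4, "dy": -3, "dz": 0, "turn": 0},
    {"fingers": 1, "dx": 0.4, "dy": -3, "dz": 0, "turn": 0},
    {"fingers": 1, "dx": 0.4, "dy": -3, "dz": 0, "turn": 0}
  ]
}}

```text
clock: 45.15
position: [0.5949, -0.3379, 0.0725]
ee_rot: [0.014, 0.658, 0.753, 0.003]
contact_force: [0.5, 1.9, 0.3]
width: 0.0199
```

{"name": "play_rows", "arguments": {
  "series": [
    {"fingers": 1, "dx": 0.4, "dy": -3, "dz": 0, "turn": 0},
    {"fingers": 1, "dx": 0.4, "dy": -3, "dz": 0, "turn": 0}
  ]
}}

```text
clock: 45.32
position: [0.5949, -0.3381, 0.0724]
ee_rot: [0.009, 0.659, 0.752, 0.006]
contact_force: [0.4, 9.0, 3.9]
width: 0.0197
```

{"name": "play_rows", "arguments": {
  "series": [
    {"fingers": -1, "dx": 0, "dy": 0, "dz": 0, "turn": 0},
    {"fingers": -1, "dx": 0, "dy": 0, "dz": 0, "turn": 0},
    {"fingers": -1, "dx": 0, "dy": 0, "dz": 0, "turn": 0},
    {"fingers": -1, "dx": 0, "dy": 0, "dz": 0, "turn": 0},
    {"fingers": -1, "dx": 0, "dy": 0, "dz": 0, "turn": 0},
    {"fingers": -1, "dx": 0, "dy": 0, "dz": 12, "turn": 0},
    {"fingers": -1, "dx": 0, "dy": 0, "dz": 12, "turn": 0},
    {"fingers": -1, "dx": 0, "dy": 0, "dz": 12, "turn": 0},
    {"fingers": -1, "dx": 0, "dy": 0, "dz": 12, "turn": 0},
    {"fingers": -1, "dx": 0, "dy": 0, "dz": 12, "turn": 0},
    {"fingers": -1, "dx": 0, "dy": 10, "dz": 12, "turn": 0},
    {"fingers": -1, "dx": 0, "dy": 18, "dz": 12, "turn": -0.01},
    {"fingers": -1, "dx": 0, "dy": 18, "dz": 0, "turn": -0.01},
    {"fingers": -1, "dx": 0, "dy": 18, "dz": 0, "turn": -0.01},
    {"fingers": -1, "dx": 0, "dy": 18, "dz": 0, "turn": -0.01},
    {"fingers": -1, "dx": 0, "dy": 18, "dz": 0, "turn": -0.01},
    {"fingers": -1, "dx": 0, "dy": 18, "dz": 0, "turn": 0},
    {"fingers": -1, "dx": 0, "dy": 0, "dz": 0, "turn": 0},
    {"fingers": -1, "dx": 0, "dy": 0, "dz": 0, "turn": 0},
    {"fingers": -1, "dx": 0, "dy": 0, "dz": 0, "turn": 0}
  ]
}}

```text
clock: 46.98
position: [0.594, -0.2178, 0.175]
ee_rot: [0.017, 0.679, 0.734, 0.004]
contact_force: [0.3, -0.2, -0.3]
width: 0.0854
```

```bash
python3 - <<'E'
from home import *
s=st(); im=get_image("wrist")
ms=[m for m in masks_of(im,"switch_top") if ray(im,m["xy"],.08,s)[0,1]<-.2]
if ms:
    print(ms[0]["p"],np.round(ms[0]["xy"]),ray(im,ms[0]["xy"],.083,s).round(3))
fit(im,"module_yellow",(.628,.012),"m",s,(.08,))
t=get_image("top"); fit(t,"module_blue",(.638,.131),"m",None,(.18,)); fit(t,"module_yellow",(.628,.012),"m",None,(.08,))
for m in masks_of(t,"switch_top"): print("top",m["p"],ray(t,m["xy"],.083).round(3))
E
```

```text
t 46.98 pos [ 594.  -217.8  175. ] jaw-90: 0.078 w 0.0854 F [ 0.3 -0.2 -0.3]
0.76 [ 86. 175.] [[ 0.59  -0.337  0.083]]
module_yellow IoU 0.730 xy [636.4  41.6] yaw 0.073
module_blue IoU 0.617 xy [637.6 131. ] yaw 0.195
module_yellow IoU 0.729 xy [626.3  11.9] yaw 0.090
top 0.27 [[0.644 0.03  0.083]]
```

{"name": "play_rows", "arguments": {
  "series": [
    {"fingers": -1, "dx": 2.5, "dy": 18, "dz": 0, "turn": 0},
    {"fingers": -1, "dx": 2.5, "dy": 18, "dz": 0, "turn": 0},
    {"fingers": -1, "dx": 2.5, "dy": 18, "dz": 0, "turn": 0},
    {"fingers": -1, "dx": 2.5, "dy": 18, "dz": 0, "turn": 0},
    {"fingers": -1, "dx": 2.5, "dy": 18, "dz": 0, "turn": 0},
    {"fingers": -1, "dx": 2.5, "dy": 18, "dz": 0, "turn": 0},
    {"fingers": -1, "dx": 2.5, "dy": 18, "dz": 0, "turn": 0},
    {"fingers": -1, "dx": 2.5, "dy": 18, "dz": 0, "turn": 0},
    {"fingers": -1, "dx": 2.5, "dy": 18, "dz": 0, "turn": 0},
    {"fingers": -1, "dx": 2.5, "dy": 18, "dz": 0, "turn": 0},
    {"fingers": -1, "dx": 2.5, "dy": 18, "dz": 0, "turn": 0},
    {"fingers": -1, "dx": 2.5, "dy": 14, "dz": 0, "turn": 0},
    {"fingers": -1, "dx": 0, "dy": 0, "dz": 0, "turn": 0},
    {"fingers": -1, "dx": 0, "dy": 0, "dz": 0, "turn": 0},
    {"fingers": -1, "dx": 0, "dy": 0, "dz": 0, "turn": 0},
    {"fingers": -1, "dx": 0, "dy": 0, "dz": 0, "turn": 0}
  ]
}}

```text
clock: 48.67
position: [0.6245, -0.0063, 0.1701]
ee_rot: [0.015, 0.684, 0.73, 0.001]
contact_force: [-0.5, 0.3, 0.4]
width: 0.085
```

```bash
python3 - <<'E'
from home import *
s=st(); im=get_image("wrist")
fit(im,"module_yellow",(.628,.012),"m",s,(.08,))
E
```

```text
t 48.67 pos [624.5  -6.3 170.1] jaw-90: 0.065 w 0.085 F [-0.5  0.3  0.4]
module_yellow IoU 0.702 xy [628.4  11.8] yaw 0.069
```

{"name": "play_rows", "arguments": {
  "squeeze": 40,
  "series": [
    {"fingers": -1, "dx": 1, "dy": 5, "dz": -5, "turn": 0.005},
    {"fingers": -1, "dx": 1, "dy": 5, "dz": -5, "turn": 0.005},
    {"fingers": -1, "dx": 1, "dy": 5, "dz": -8, "turn": 0.005},
    {"fingers": -1, "dx": 0, "dy": 1, "dz": -8, "turn": 0},
    {"fingers": -1, "dx": 0, "dy": 0, "dz": -8, "turn": 0},
    {"fingers": -1, "dx": 0, "dy": 0, "dz": -8, "turn": 0},
    {"fingers": -1, "dx": 0, "dy": 0, "dz": -8, "turn": 0},
    {"fingers": -1, "dx": 0, "dy": 0, "dz": -8, "turn": 0},
    {"fingers": -1, "dx": 0, "dy": 0, "dz": -8, "turn": 0},
    {"fingers": -1, "dx": 0, "dy": 0, "dz": -7, "turn": 0},
    {"fingers": -1, "dx": 0, "dy": 0, "dz": 0, "turn": 0},
    {"fingers": -1, "dx": 0, "dy": 0, "dz": 0, "turn": 0},
    {"fingers": -1, "dx": 0, "dy": 0, "dz": 0, "turn": 0}
  ]
}}

```text
clock: 49.85
position: [0.6259, 0.0092, 0.0867]
ee_rot: [0.014, 0.679, 0.734, -0.0]
contact_force: [-0.2, -0.8, -0.1]
width: 0.0852
```

{"name": "play_rows", "arguments": {
  "series": [
    {"fingers": -1, "dx": 1, "dy": 1, "dz": -5, "turn": 0},
    {"fingers": -1, "dx": 0, "dy": 1, "dz": -5, "turn": 0},
    {"fingers": -1, "dx": 0, "dy": 0, "dz": -4, "turn": 0},
    {"fingers": -1, "dx": 0, "dy": 0, "dz": -1, "turn": 0},
    {"fingers": -1, "dx": 0, "dy": 0, "dz": 0, "turn": 0},
    {"fingers": -1, "dx": 0, "dy": 0, "dz": 0, "turn": 0},
    {"fingers": 1, "dx": 0, "dy": 0, "dz": 0, "turn": 0},
    {"fingers": 1, "dx": 0, "dy": 0, "dz": 0, "turn": 0},
    {"fingers": 1, "dx": 0, "dy": 0, "dz": 0, "turn": 0},
    {"fingers": 1, "dx": 0, "dy": 0, "dz": 0, "turn": 0},
    {"fingers": 1, "dx": 0, "dy": 0, "dz": 0, "turn": 0},
    {"fingers": 1, "dx": 0, "dy": 0, "dz": 0, "turn": 0},
    {"fingers": 1, "dx": 0, "dy": 0, "dz": 0, "turn": 0},
    {"fingers": 1, "dx": 0, "dy": 0, "dz": 0, "turn": 0},
    {"fingers": 1, "dx": 0, "dy": 0, "dz": 0, "turn": 0}
  ]
}}

```text
clock: 51.1
position: [0.6288, 0.0113, 0.0727]
ee_rot: [0.016, 0.679, 0.734, 0.001]
contact_force: [-0.1, 0.1, 0.7]
width: 0.0113
```

{"name": "play_rows", "arguments": {
  "series": [
    {"fingers": 1, "dx": 0, "dy": 0, "dz": 1.5, "turn": 0},
    {"fingers": 1, "dx": -4, "dy": -0.3, "dz": 0.5, "turn": 0},
    {"fingers": 1, "dx": -6, "dy": -0.5, "dz": 0, "turn": 0},
    {"fingers": 1, "dx": -6, "dy": -0.5, "dz": 0, "turn": 0},
    {"fingers": 1, "dx": -6, "dy": -0.5, "dz": 0, "turn": 0},
    {"fingers": 1, "dx": -6, "dy": -0.5, "dz": 0, "turn": 0}
  ]
}}

```text
clock: 51.6
position: [0.5977, 0.0089, 0.0728]
ee_rot: [0.014, 0.679, 0.734, 0.0]
contact_force: [1.5, -0.5, -2.1]
width: 0.011
```

{"name": "play_rows", "arguments": {
  "series": [
    {"fingers": 1, "dx": -6, "dy": -0.5, "dz": 0, "turn": 0},
    {"fingers": 1, "dx": -6, "dy": -0.5, "dz": 0, "turn": 0},
    {"fingers": 1, "dx": -6, "dy": -0.5, "dz": 0, "turn": 0},
    {"fingers": 1, "dx": -6, "dy": -0.5, "dz": 0, "turn": 0},
    {"fingers": 1, "dx": -6, "dy": -0.5, "dz": 0, "turn": 0},
    {"fingers": 1, "dx": -6, "dy": -0.5, "dz": 0, "turn": 0},
    {"fingers": 1, "dx": -6, "dy": -0.5, "dz": 0, "turn": 0},
    {"fingers": 1, "dx": -6, "dy": -0.5, "dz": 0, "turn": 0}
  ]
}}

```text
clock: 52.27
position: [0.5425, 0.0045, 0.0729]
ee_rot: [0.014, 0.679, 0.734, -0.0]
contact_force: [-0.1, 0.6, -3.6]
width: 0.011
```

{"name": "play_rows", "arguments": {
  "series": [
    {"fingers": 1, "dx": -8, "dy": -0.5, "dz": 4, "turn": 0},
    {"fingers": 1, "dx": -8, "dy": -0.5, "dz": 4, "turn": 0},
    {"fingers": 1, "dx": -8, "dy": -0.5, "dz": 2, "turn": 0},
    {"fingers": 1, "dx": -8, "dy": -0.5, "dz": 0, "turn": 0},
    {"fingers": 1, "dx": -8, "dy": -0.5, "dz": 0, "turn": 0},
    {"fingers": 1, "dx": -8, "dy": -0.5, "dz": 0, "turn": 0},
    {"fingers": 1, "dx": -8, "dy": -0.5, "dz": 0, "turn": 0},
    {"fingers": 1, "dx": -8, "dy": -0.5, "dz": 0, "turn": 0},
    {"fingers": 1, "dx": -8, "dy": -0.5, "dz": 0, "turn": 0},
    {"fingers": 1, "dx": -8, "dy": -0.5, "dz": 0, "turn": 0},
    {"fingers": 1, "dx": -8, "dy": -0.5, "dz": 0, "turn": 0},
    {"fingers": 1, "dx": -8, "dy": -0.5, "dz": 0, "turn": 0},
    {"fingers": 1, "dx": -6, "dy": -0.5, "dz": 0, "turn": 0},
    {"fingers": 1, "dx": 0, "dy": 0, "dz": 0, "turn": 0},
    {"fingers": 1, "dx": 0, "dy": 0, "dz": 0, "turn": 0},
    {"fingers": 1, "dx": 0, "dy": 0, "dz": 0, "turn": 0},
    {"fingers": 1, "dx": 0, "dy": 0, "dz": 0, "turn": 0}
  ]
}}

```text
clock: 53.68
position: [0.4272, -0.0027, 0.0845]
ee_rot: [0.014, 0.679, 0.734, -0.0]
contact_force: [1.0, -0.4, -2.5]
width: 0.0108
```

{"name": "play_rows", "arguments": {
  "series": [
    {"fingers": 1, "dx": 0, "dy": 0, "dz": -4, "turn": 0},
    {"fingers": 1, "dx": 0, "dy": 0, "dz": -3, "turn": 0},
    {"fingers": 1, "dx": 0, "dy": 0, "dz": -2, "turn": 0},
    {"fingers": 1, "dx": 0, "dy": 0, "dz": -1, "turn": 0},
    {"fingers": 1, "dx": 0, "dy": 0, "dz": -1, "turn": 0},
    {"fingers": 1, "dx": 0, "dy": 0, "dz": -1, "turn": 0}
  ]
}}

```text
clock: 54.18
position: [0.4293, -0.0033, 0.0725]
ee_rot: [0.015, 0.679, 0.734, -0.0]
contact_force: [-6.1, -2.4, 22.4]
width: 0.0109
```

{"name": "play_rows", "arguments": {
  "series": [
    {"fingers": 1, "dx": 0, "dy": 0, "dz": 0, "turn": 0},
    {"fingers": -1, "dx": 0, "dy": 0, "dz": 0, "turn": 0},
    {"fingers": -1, "dx": 0, "dy": 0, "dz": 0, "turn": 0},
    {"fingers": -1, "dx": 0, "dy": 0, "dz": 0, "turn": 0},
    {"fingers": -1, "dx": 0, "dy": 0, "dz": 0, "turn": 0},
    {"fingers": -1, "dx": 0, "dy": 0, "dz": 0, "turn": 0},
    {"fingers": -1, "dx": 0, "dy": 0, "dz": 10, "turn": 0},
    {"fingers": -1, "dx": 0, "dy": 0, "dz": 12, "turn": 0},
    {"fingers": -1, "dx": 0, "dy": 0, "dz": 12, "turn": 0},
    {"fingers": -1, "dx": 0, "dy": 0, "dz": 12, "turn": 0},
    {"fingers": -1, "dx": 0, "dy": 0, "dz": 12, "turn": 0},
    {"fingers": -1, "dx": 0, "dy": 0, "dz": 12, "turn": 0},
    {"fingers": -1, "dx": 0, "dy": 0, "dz": 12, "turn": 0},
    {"fingers": -1, "dx": 0, "dy": 0, "dz": 0, "turn": 0},
    {"fingers": -1, "dx": 0, "dy": 0, "dz": 0, "turn": 0},
    {"fingers": -1, "dx": 0, "dy": 0, "dz": 0, "turn": 0}
  ]
}}

```text
clock: 55.52
position: [0.43, -0.0033, 0.1577]
ee_rot: [0.015, 0.679, 0.734, -0.0]
contact_force: [-0.4, -0.0, 0.6]
width: 0.0856
```

```bash
python3 - <<'E'
from home import *
s=st(); im=get_image("wrist"); fit(im,"module_yellow",(.428,-.003),"m",s,(.08,)); save(im,"w13.png",1.56)
E
```

```text
t 55.52 pos [430.   -3.3 157.7] jaw-90: 0.079 w 0.0856 F [-0.4 -0.   0.6]
module_yellow IoU 0.966 xy [429.3  -5.4] yaw 0.082
```

Yellow stands upright on the mat at (0.429, −0.005). Now blue.

{"name": "play_rows", "arguments": {
  "series": [
    {"fingers": -1, "dx": 13, "dy": 8.5, "dz": 0, "turn": 0.006},
    {"fingers": -1, "dx": 13, "dy": 8.5, "dz": 0, "turn": 0.006},
    {"fingers": -1, "dx": 13, "dy": 8.5, "dz": 0, "turn": 0.006},
    {"fingers": -1, "dx": 13, "dy": 8.5, "dz": 0, "turn": 0.006},
    {"fingers": -1, "dx": 13, "dy": 8.5, "dz": 0, "turn": 0.006},
    {"fingers": -1, "dx": 13, "dy": 8.5, "dz": 0, "turn": 0.006},
    {"fingers": -1, "dx": 13, "dy": 8.5, "dz": 0, "turn": 0.006},
    {"fingers": -1, "dx": 13, "dy": 8.5, "dz": 0, "turn": 0.006},
    {"fingers": -1, "dx": 13, "dy": 8.5, "dz": 0, "turn": 0.006},
    {"fingers": -1, "dx": 13, "dy": 8.5, "dz": 0, "turn": 0.006},
    {"fingers": -1, "dx": 13, "dy": 8.5, "dz": 0, "turn": 0.006},
    {"fingers": -1, "dx": 13, "dy": 8.5, "dz": 0, "turn": 0.006},
    {"fingers": -1, "dx": 13, "dy": 8.5, "dz": 0, "turn": 0.006},
    {"fingers": -1, "dx": 13, "dy": 8.5, "dz": 0, "turn": 0.006},
    {"fingers": -1, "dx": 13, "dy": 8.5, "dz": 0, "turn": 0.006},
    {"fingers": -1, "dx": 0, "dy": 0, "dz": 0, "turn": 0},
    {"fingers": -1, "dx": 0, "dy": 0, "dz": 0, "turn": 0},
    {"fingers": -1, "dx": 0, "dy": 0, "dz": 0, "turn": 0}
  ]
}}

```text
clock: 57.12
position: [0.6483, 0.1509, 0.1407]
ee_rot: [0.009, 0.639, 0.769, -0.001]
contact_force: [0.3, -0.6, -0.8]
width: 0.0856
```

```bash
python3 - <<'E'
from home import *
s=st(); im=get_image("wrist"); fit(im,"module_blue",(.638,.131),"m",s,(.18,))
E
```

```text
t 57.12 pos [648.3 150.9 140.7] jaw-90: 0.185 w 0.0856 F [ 0.3 -0.6 -0.8]
module_blue IoU 0.689 xy [638.  131.4] yaw 0.185
```

{"name": "play_rows", "arguments": {
  "series": [
    {"fingers": -1, "dx": -3, "dy": -6, "dz": 0, "turn": 0},
    {"fingers": -1, "dx": -3, "dy": -6, "dz": 0, "turn": 0},
    {"fingers": -1, "dx": -3, "dy": -5, "dz": -3, "turn": 0},
    {"fingers": -1, "dx": 0, "dy": 0, "dz": -7, "turn": 0},
    {"fingers": -1, "dx": 0, "dy": 0, "dz": -8, "turn": 0},
    {"fingers": -1, "dx": 0, "dy": 0, "dz": -8, "turn": 0},
    {"fingers": -1, "dx": 0, "dy": 0, "dz": -8, "turn": 0},
    {"fingers": -1, "dx": 0, "dy": 0, "dz": -7, "turn": 0},
    {"fingers": -1, "dx": 0, "dy": 0, "dz": 0, "turn": 0},
    {"fingers": -1, "dx": 0, "dy": 0, "dz": 0, "turn": 0},
    {"fingers": -1, "dx": 0, "dy": 0, "dz": 0, "turn": 0}
  ]
}}

```text
clock: 58.13
position: [0.634, 0.1289, 0.0952]
ee_rot: [0.008, 0.64, 0.768, -0.003]
contact_force: [0.3, -0.8, 0.3]
width: 0.0852
```

{"name": "play_rows", "arguments": {
  "series": [
    {"fingers": -1, "dx": 2, "dy": 1, "dz": -6, "turn": 0},
    {"fingers": -1, "dx": 1, "dy": 1, "dz": -6, "turn": 0},
    {"fingers": -1, "dx": 0, "dy": 0, "dz": -5, "turn": 0},
    {"fingers": -1, "dx": 0, "dy": 0, "dz": -4, "turn": 0},
    {"fingers": -1, "dx": 0, "dy": 0, "dz": -2, "turn": 0},
    {"fingers": -1, "dx": 0, "dy": 0, "dz": 0, "turn": 0},
    {"fingers": -1, "dx": 0, "dy": 0, "dz": 0, "turn": 0},
    {"fingers": 1, "dx": 0, "dy": 0, "dz": 0, "turn": 0},
    {"fingers": 1, "dx": 0, "dy": 0, "dz": 0, "turn": 0},
    {"fingers": 1, "dx": 0, "dy": 0, "dz": 0, "turn": 0},
    {"fingers": 1, "dx": 0, "dy": 0, "dz": 0, "turn": 0},
    {"fingers": 1, "dx": 0, "dy": 0, "dz": 0, "turn": 0},
    {"fingers": 1, "dx": 0, "dy": 0, "dz": 0, "turn": 0},
    {"fingers": 1, "dx": 0, "dy": 0, "dz": 0, "turn": 0},
    {"fingers": 1, "dx": 0, "dy": 0, "dz": 0, "turn": 0},
    {"fingers": 1, "dx": 0, "dy": 0, "dz": 0, "turn": 0}
  ]
}}

```text
clock: 59.47
position: [0.6387, 0.1322, 0.0715]
ee_rot: [0.009, 0.64, 0.768, -0.001]
contact_force: [-0.1, 1.1, 0.9]
width: 0.0115
```

{"name": "play_rows", "arguments": {
  "series": [
    {"fingers": 1, "dx": 0, "dy": 0, "dz": 1.5, "turn": 0},
    {"fingers": 1, "dx": -4, "dy": -0.7, "dz": 0.5, "turn": 0},
    {"fingers": 1, "dx": -6, "dy": -1.1, "dz": 0, "turn": 0},
    {"fingers": 1, "dx": -6, "dy": -1.1, "dz": 0, "turn": 0},
    {"fingers": 1, "dx": -6, "dy": -1.1, "dz": 0, "turn": 0},
    {"fingers": 1, "dx": -6, "dy": -1.1, "dz": 0, "turn": 0}
  ]
}}

```text
clock: 59.97
position: [0.6079, 0.1262, 0.0715]
ee_rot: [0.008, 0.64, 0.768, -0.002]
contact_force: [1.4, 0.8, -0.9]
width: 0.0112
```

{"name": "play_rows", "arguments": {
  "series": [
    {"fingers": 1, "dx": -6, "dy": -1.1, "dz": 0, "turn": 0},
    {"fingers": 1, "dx": -6, "dy": -1.1, "dz": 0, "turn": 0},
    {"fingers": 1, "dx": -6, "dy": -1.1, "dz": 0, "turn": 0},
    {"fingers": 1, "dx": -6, "dy": -1.1, "dz": 0, "turn": 0},
    {"fingers": 1, "dx": -6, "dy": -1.1, "dz": 0, "turn": 0},
    {"fingers": 1, "dx": -6, "dy": -1.1, "dz": 0, "turn": 0},
    {"fingers": 1, "dx": -6, "dy": -1.1, "dz": 0, "turn": 0},
    {"fingers": 1, "dx": -6, "dy": -1.1, "dz": 0, "turn": 0}
  ]
}}

```text
clock: 60.63
position: [0.5526, 0.1161, 0.0716]
ee_rot: [0.007, 0.64, 0.768, -0.003]
contact_force: [-0.2, -0.6, -3.3]
width: 0.0111
```

{"name": "play_rows", "arguments": {
  "series": [
    {"fingers": 1, "dx": -8, "dy": -1, "dz": 4, "turn": 0},
    {"fingers": 1, "dx": -8, "dy": 2, "dz": 4, "turn": 0},
    {"fingers": 1, "dx": -8, "dy": 3, "dz": 2, "turn": 0},
    {"fingers": 1, "dx": -8, "dy": 3, "dz": 0, "turn": 0},
    {"fingers": 1, "dx": -8, "dy": 3, "dz": 0, "turn": 0},
    {"fingers": 1, "dx": -8, "dy": 3, "dz": 0, "turn": 0},
    {"fingers": 1, "dx": -8, "dy": 3, "dz": 0, "turn": 0},
    {"fingers": 1, "dx": -8, "dy": 3, "dz": 0, "turn": 0},
    {"fingers": 1, "dx": -8, "dy": 3, "dz": 0, "turn": 0},
    {"fingers": 1, "dx": -8, "dy": 3, "dz": 0, "turn": 0},
    {"fingers": 1, "dx": -8, "dy": 3, "dz": 0, "turn": 0},
    {"fingers": 1, "dx": -8, "dy": 3, "dz": 0, "turn": 0},
    {"fingers": 1, "dx": -8, "dy": 3, "dz": 0, "turn": 0},
    {"fingers": 1, "dx": -8, "dy": 3, "dz": 0, "turn": 0},
    {"fingers": 1, "dx": 0, "dy": 0, "dz": 0, "turn": 0},
    {"fingers": 1, "dx": 0, "dy": 0, "dz": 0, "turn": 0},
    {"fingers": 1, "dx": 0, "dy": 0, "dz": 0, "turn": 0},
    {"fingers": 1, "dx": 0, "dy": 0, "dz": 0, "turn": 0}
  ]
}}

```text
clock: 62.13
position: [0.426, 0.1575, 0.0833]
ee_rot: [0.007, 0.639, 0.769, -0.003]
contact_force: [0.4, 0.3, -3.1]
width: 0.0112
```

{"name": "play_rows", "arguments": {
  "series": [
    {"fingers": 1, "dx": 0, "dy": 0, "dz": -3, "turn": 0},
    {"fingers": 1, "dx": 0, "dy": 0, "dz": -2, "turn": 0},
    {"fingers": 1, "dx": 0, "dy": 0, "dz": -2, "turn": 0},
    {"fingers": 1, "dx": 0, "dy": 0, "dz": -1, "turn": 0}
  ]
}}

```text
clock: 62.47
position: [0.4281, 0.1573, 0.0748]
ee_rot: [0.008, 0.64, 0.769, -0.002]
contact_force: [-0.3, 0.3, -2.5]
width: 0.0115
```

{"name": "play_rows", "arguments": {
  "series": [
    {"fingers": 1, "dx": 0, "dy": 0, "dz": -1, "turn": 0},
    {"fingers": 1, "dx": 0, "dy": 0, "dz": -1, "turn": 0}
  ]
}}

```text
clock: 62.63
position: [0.4283, 0.1571, 0.0722]
ee_rot: [0.008, 0.64, 0.768, -0.002]
contact_force: [-0.7, 0.2, -3.0]
width: 0.0114
```

{"name": "play_rows", "arguments": {
  "series": [
    {"fingers": 1, "dx": 0, "dy": 0, "dz": -1, "turn": 0}
  ]
}}

```text
clock: 62.72
position: [0.4283, 0.1568, 0.0713]
ee_rot: [0.008, 0.64, 0.768, -0.003]
contact_force: [-3.4, -2.5, 14.9]
width: 0.0113
```

On the bench. I'll release, rise and check.

{"name": "play_rows", "arguments": {
  "series": [
    {"fingers": 1, "dx": 0, "dy": 0, "dz": 0, "turn": 0},
    {"fingers": -1, "dx": 0, "dy": 0, "dz": 0, "turn": 0},
    {"fingers": -1, "dx": 0, "dy": 0, "dz": 0, "turn": 0},
    {"fingers": -1, "dx": 0, "dy": 0, "dz": 0, "turn": 0},
    {"fingers": -1, "dx": 0, "dy": 0, "dz": 0, "turn": 0},
    {"fingers": -1, "dx": 0, "dy": 0, "dz": 0, "turn": 0},
    {"fingers": -1, "dx": 0, "dy": 0, "dz": 10, "turn": 0},
    {"fingers": -1, "dx": 0, "dy": 0, "dz": 12, "turn": 0},
    {"fingers": -1, "dx": 0, "dy": 0, "dz": 14, "turn": 0},
    {"fingers": -1, "dx": 0, "dy": 0, "dz": 14, "turn": 0},
    {"fingers": -1, "dx": 0, "dy": 0, "dz": 14, "turn": 0},
    {"fingers": -1, "dx": 0, "dy": 0, "dz": 14, "turn": 0},
    {"fingers": -1, "dx": 0, "dy": 0, "dz": 14, "turn": 0},
    {"fingers": -1, "dx": 0, "dy": 0, "dz": 14, "turn": 0},
    {"fingers": -1, "dx": 0, "dy": 0, "dz": 14, "turn": 0},
    {"fingers": -1, "dx": 0, "dy": 0, "dz": 14, "turn": 0},
    {"fingers": -1, "dx": 0, "dy": 0, "dz": 14, "turn": 0},
    {"fingers": -1, "dx": 0, "dy": 0, "dz": 0, "turn": 0},
    {"fingers": -1, "dx": 0, "dy": 0, "dz": 0, "turn": 0},
    {"fingers": -1, "dx": 0, "dy": 0, "dz": 0, "turn": 0}
  ]
}}

```text
clock: 64.38
position: [0.428, 0.1568, 0.2268]
ee_rot: [0.009, 0.64, 0.769, -0.002]
contact_force: [0.9, 0.1, 0.6]
width: 0.0857
```

```bash
python3 - <<'E'
from home import *
s=st(); im=get_image("wrist"); save(im,"w14.png",1.56)
fit(im,"module_blue",(.428,.157),"m",s,(.18,)); fit(im,"module_yellow",(.429,-.005),"m",s,(.08,))
m=masks_of(im,"rest_mat")
sc=get_image("scene"); save(sc,"scene1.png",1.56)
E
```

```text
t 64.38 pos [428.  156.8 226.8] jaw-90: 0.182 w 0.0857 F [0.9 0.1 0.6]
module_blue IoU 0.967 xy [427.8 155. ] yaw 0.177
module_yellow IoU 0.934 xy [429.3  -5.1] yaw 0.051
```

View pics/w14.png

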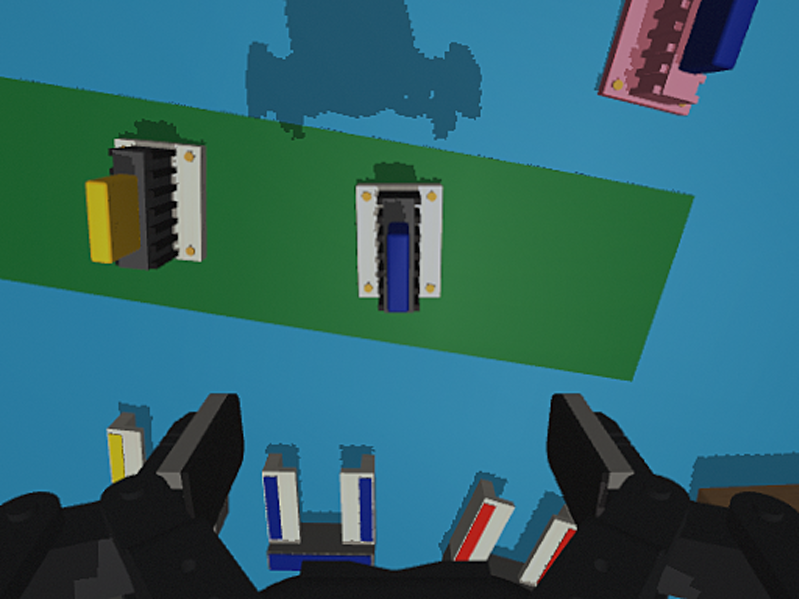

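View pics/scene1.png

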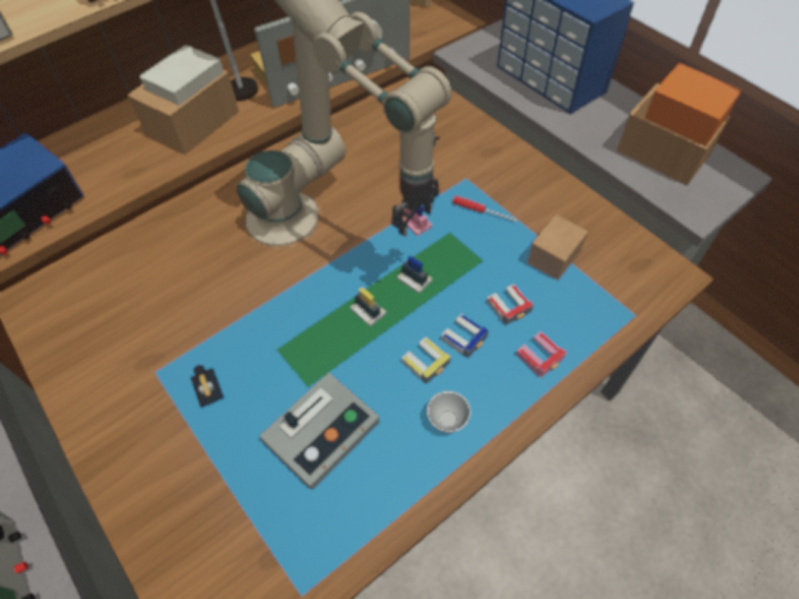

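Both modules stand on the mat (wrist view: blue at (398,245), yellow at (150,205)). The switch is off and the bystanders haven't moved.

```bash
python3 -c "
from rig import *
print(sign_off())"
```

```text
the job is handed in; nothing more can be done
None
```

The job is done and handed in at about 64 s on the robot's clock. Only the blue and yellow modules were on the bench; there was no red one.

- **Docking:** both modules were slid into their own bays until they met the rear stop at about 5 N, then released. The camera fit put both within about 0.5 mm of home. An earlier blue fit read 3.4 mm short because I had assumed a thinner rear block. The edge positions and a refit disproved it.
- **Console:** I pushed the switch to its on stop, about 80 mm. I then pressed white, orange and green in that order, each bottoming out at the same height with 9 N or more. The switch then went back to its off stop.
- **Drawing out:** both modules stand upright on the mat, yellow at (0.429, −0.005) and blue at (0.428, 0.155).

In the last pictures the switch is off, and the bowl, carton, screwdriver, signalling key and pink look-alikes are where they started. No check was left failing. The yellow module's yaw was read as 0.08 and later 0.05 rad, which does not matter for the result. The arm tilted up to about 3° during some moves, with no visible effect.

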